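# Open the cutlery chest

### The job

Open the cutlery chest so that the silver can be laid in: with a fingertip push the brass turn button on its front round until its tongue is fully off the lid, then put the fingertips under one of the lid's front lips, raise the lid and push it back past upright until it lies against its stop and stays open by itself. Grasp, pinch or lift nothing, do not fling the lid or force anything, leave the chest standing where it is, and do not disturb the egg cups and shakers beside it.

Things in the scene. Friction and masses are not known exactly. Their poses are not given: they have to be found in the camera images.
- chest: Wooden cutlery chest, loose but heavy (about 3 kg). Box 130 (x) x 260 (y) x 85 mm high plus a lid 12 mm thick. Origin: centre of its underside; x from front to hinged back, y along the front to the left, z up. The front faces the robot, turned by up to 0.3 rad. Mid-front a wooden lug 28 mm wide stands 28 mm out from the front wall, z 51 to 97 mm, and carries the turn button.
- button (a joint): Brass turn button on the lug, rad, about a vertical pin. 0: tongue straight back over the lid, holding it shut (start: within 0.3 of 0). Positive: counterclockwise from above. Turns either way to stops at -1.6 and +1.6; the lid is free beyond 1.1 either way. Friction holds it where it is left (about 1 N at the tail turns it).
- pivot (a point): The button's pin at the button's underside: 16 mm in front of the chest's front wall, 98.5 mm above the bench. The button is a flat bar 14 mm wide, 7 mm thick; its tongue reaches 26 mm from the pin (10 mm over the lid), its tail 40 mm the other way, out beyond the lug.
- tail (a point): Centre of the round knob at the button's tail end, 32 mm from the pin, opposite the tongue: upright, 16 mm across, 15 mm high (98.5 to 113.5 mm above the bench), with free space below it down to the bench in front of the lug. Pushing it to the robot's right makes button grow.
- lid (a joint): Lid hinge angle, rad: 0 closed, grows as the front edge rises, 1.57 upright, 1.95 open against its stop. The lid weighs 0.35 kg (about 2 N at the lip lifts it), falls shut if let go below about 1.5 and falls open beyond; the hinge is a little damped.
- lip_left (a point): Middle of the lower front edge of the lid's left lip (chest +y), moving with the lid, 150 mm from the hinge line. Two lips, each 80 mm wide and 12 mm thick, centred 90 mm left and right of the middle, stand 20 mm forward of the front wall; underside 85 mm above the bench when closed, free space below. Lug and button stand between them.
- lip_right (a point): The same point of the right lip (chest -y side).
- hinge_line (a point): Middle of the lid's hinge line: along the chest's y axis, at the back edge, 65 mm behind the chest's centre and 85 mm above its underside; it is level with the lid's underside.
- egg_cup_a: White egg cup, 49 mm across, 62 mm high, beside the chest on the right. Origin: centre of its foot. Leave alone.
- egg_cup_b: Another egg cup like it, a little farther back. Leave alone.
- salt: Glass shaker with grey top, 44 mm across, 90 mm high, beside the chest on the left. Origin: centre of its foot. Leave alone.
- pepper: Another shaker like it, in front of or behind the first. Leave alone.

How it is judged:
On the way, in this order (a step that is already met when the one before it is completed fails the run):
1. the turn button is pushed round off the lid while the lid is still shut ((value of joint button above 1.1 rad or value of joint button below -1.1 rad) and value of joint lid below 0.08 rad), for 0.2 s.
2. the lid is raised on the fingers (value of joint lid above 0.5 rad and contact force between the fingers and chest above 0.2 N), for 0.1 s.
At the end, for the whole second after the job is handed in: The lid lies back against its stop (more than 1.85 rad open, at rest), the turn button is still off the lid (more than 1.05 rad either way), and the chest stands level within 20 mm of where it was (value of joint lid above 1.85 rad and velocity of joint lid below 0.05 rad/s and (value of joint button above 1.05 rad or value of joint button below -1.05 rad) and distance of chest from where it was at the start of the episode below 0.02 m and angle between chest's own z axis and vertical below 0.03 rad); the robot touches nothing.
It fails at once if the chest is lifted, tipped or shoved more than 25 mm (distance of chest from where it was at the start of the episode above 0.025 m or angle between chest's own z axis and vertical above 0.08 rad or height (world z) of chest above 0.012 m).
It fails at once if the lid is flung (faster than 4 rad/s) (velocity of joint lid above 4 rad/s or velocity of joint lid below -4 rad/s).
It fails at once if the chest, its lid or its button is pinched or forced (more than 30 N from the fingers) (contact force between the fingers and chest above 30 N).
It fails at once if an egg cup or shaker is moved more than 15 mm (distance of any of egg_cup_a, egg_cup_b, salt, pepper from where it was at the start of the episode above 0.015 m).
It also fails if it takes over 58 s, if anything falls off the work surface, if the arm or the gripper's body presses on something with over 40 N, if the wrist force passes 120 N, or if a joint passes its speed limit or range.

### The arm

A 7-joint arm with a two-finger parallel gripper is mounted at the origin on the work surface; the furniture and walls round the work are solid. World frame = base frame: x ahead of the robot, y to its left, z up, the work surface at z = 0. Lengths are in m, angles in rad, forces in N, time in s.
With the tool pointing down it reaches from about 0.4 to 0.85 m from the base axis. Payload 4.5 kg.
Tool frame: the origin (TCP) lies at the centre of the arm's flange, where the gripper is bolted on; the fingertips stand r.tcp_to_tips ahead of it and the grasp point (between the pads) lies 147 mm ahead of it (r.tcp_to_tips is the distance from the TCP to the fingertips, in m); x points along the fingers, y is the direction in which the jaws open and shut, and the axes are right-handed (so a half turn about x gives the same grasp; the last joint's range is limited). The gripper opens to 88 mm and grips with 3 to 60 N. Pads are 18 mm wide; open, the fingers measure 123 mm over their backs; the gripper's body (75 mm by 187 mm) begins 45 mm behind the grasp point.
Start: joints at [-1.297, 0.689, -0.195, 1.565, 0.157, 0.902, -0.215], TCP at [0.148, 0.607, 0.405] pointing down, gripper open.
Joint ranges: [-3.01, 3.01], [-0.46, 2.08], [-1.47, 1.51], [0.13, 2.56], [-1, 4.14], [0.04, 2.09], [-2.66, 2.66]. Speed limits (rad/s): [2.57, 2.57, 3.14, 3.14, 3.14, 3.14, 3.14].

### API

Orientations are given as a unit quaternion [x, y, z, w].
In Python, from plant import r, eyes gives the robot as it stands.
- The arm moves only by the tool carry_out, never from a script. Its argument "targets" is text: rows parted by semicolons, each of 5 numbers parted by spaces: the opening, from 0 (shut) to 1 (fully open), then the shift along the tool's x, y, z in mm, then the turn about the tool's x in rad. A call has 1 to 20 rows; each row shifts and turns the commanded pose from where the row before left it, along the tool's axes as they then stand; what a row does not reach is not made up. A row lasts 1/12 s, in which the tool goes at most 41.7 mm and 7.16 degrees, less where a joint would pass 70% of its speed; a pose out of reach is approached as far as the arm can. A call is refused whole if a number of a shift passes 41.7 or a number of a turn 0.125, either way. A call with a gripper value outside its range is refused whole. The fingers move at their own pace and stop on an object; "force" is the grip in N (left out, the last holds). Time passes only in rows, so rows that do not move let the fingers close. It gives the time, the measured TCP pose, the force and the opening at its end, in the units of the state.
- r.get_state(): the state, without advancing time (a new reading comes with each control period).
- eyes.snapshot(name): name is "scene" or "top"; returns (picture, depth): 400x640x3 uint8, blue, green, red; 400x640 float32, m along the optical axis (not along the pixel's ray), 0 where there is no reading.
- eyes.camera_params(name): a dict with "intrinsics" (3x3 intrinsics, pixels), "dist_coeffs" ([k1, k2, p1, p2, k3] as OpenCV has them; the pictures are not rectified), "rvec" (rotation vector, rad) and "tvec" (3), from world to camera coordinates, as OpenCV has them. Camera axes: x right, y down, z forward; pixel columns grow to the right and rows downward; lengths in m; the calibration is good to about 2 mm. A picture is of the moment at which its call begins. camera_params takes no time and is no camera call.
- r.finish_job(): hands the job in, once; it reports no verdict.
The state is a dict: "clock": time; "q": joint angles; "qd": joint speeds; "joint_torque": joint torques, N m; "tool_pos": TCP position; "eef_rot": TCP orientation; "contact_force": force on the tool from outside, world axes, zero at the start; "moment": the same for the moment, N m; "opening": opening from 0.0 (shut) to 1.0 (fully open).
Only numpy, scipy, OpenCV 4.12 (cv2) and the standard library are available. Lean on these libraries where they do the work, as an engineer would, in place of code of your own. Each camera call takes 0.05 s, during which the arm holds its last target.

## Working session

There is one attempt and no reset: what is moved stays moved. The work goes in short steps, Python scripts to look and compute and a tool call to move; the robot and the scene stay as the last step left them, time stands still between calls to the robot, and variables do not carry over. Pictures are saved under pics/ and viewed, and the job is handed in when it is done.

Besides the shell and the picture viewer there is one more tool, called after ">>>" as a command line: name --argument value ..., lists and objects as JSON in quotes. carry_out: Moves the arm, as the interface text tells. Its arguments: {"type":"object","properties":{"targets":{"type":"string"},"force":{"type":"number"}},"required":["targets"]}

```bash
ls; mkdir -p pics; python3 - <<'E'
from plant import r, eyes
import cv2, numpy as np
for n in ("scene","top"):
    p,d=eyes.snapshot(n); cv2.imwrite(f"pics/{n}0.png",p); np.save(f"pics/{n}0.npy",d)
    c=eyes.camera_params(n); print(n,{k:np.round(np.array(v),4).tolist() for k,v in c.items()})
print(r.get_state(), r.tcp_to_tips)
E
```

```text
pics
scene {'intrinsics': [[441.3696, 0.0, 322.8502], [0.0, 441.3696, 202.7097], [0.0, 0.0, 1.0]], 'dist_coeffs': [0.0217, 0.0, 0.0, 0.0, 0.0], 'rvec': [2.2958, -0.7449, 0.3008], 'tvec': [-0.4504, 0.3521, 0.9089]}
top {'intrinsics': [[408.572, 0.0, 317.0727], [0.0, 408.572, 195.1899], [0.0, 0.0, 1.0]], 'dist_coeffs': [-0.0386, 0.0, 0.0, 0.0, 0.0], 'rvec': [2.1575, -2.1856, 0.1174], 'tvec': [0.0268, 0.6067, 0.9302]}
{'clock': 0.1, 'q': array([-1.29724169,  0.6898622 , -0.19452555,  1.56621463,  0.15730885,
        0.90244654, -0.21508324]), 'qd': array([-0.00114328,  0.00112363, -0.00038483, -0.00417247, -0.00092463,
        0.0004902 ,  0.00177399]), 'joint_torque': array([-2.77329695e-03, -5.28498888e+01, -1.27155863e+00, -1.53837276e+01,
       -5.25867334e-02,  1.99642833e-03,  4.98994518e-05]), 'tool_pos': array([0.14836844, 0.60684611, 0.40402057]), 'eef_rot': array([ 0.08398449,  0.70206194, -0.08507187,  0.70201027]), 'contact_force': array([ 0.2521846 ,  0.27299388, -0.16224855]), 'moment': array([-0.03138471, -0.02664884,  0.01079094]), 'opening': 1.004695284669436} 0.166
```

View pics/scene0.png

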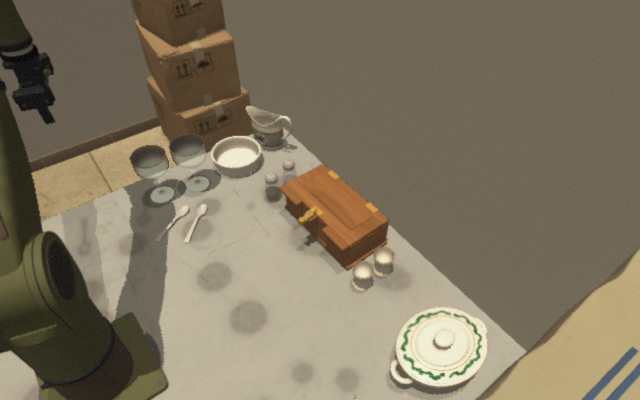

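View pics/top0.png

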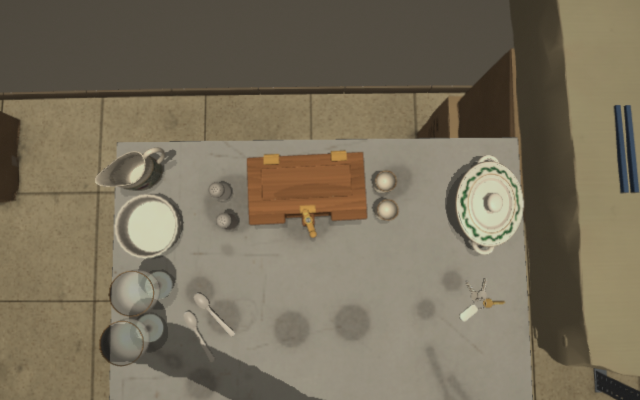

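The top view shows the chest at about (307,188), with the button tail near (312,234) and the lips at the lower corners. The shakers are at (217,188) and (225,220), and the egg cups at (383,180) and (386,208). I'll zoom in next and measure.

```bash
cat > h.py <<'E'
import numpy as np, cv2
from plant import r, eyes
def cam(n):
    c=eyes.camera_params(n); K=np.array(c["intrinsics"]);D=np.array(c["dist_coeffs"])
    R=cv2.Rodrigues(np.array(c["rvec"]))[0]; t=np.array(c["tvec"]).ravel(); return K,D,R,t
def cloud(n,d):
    K,D,R,t=cam(n); h,w=d.shape
    u,v=np.meshgrid(np.arange(w),np.arange(h))
    q=cv2.undistortPoints(np.stack([u,v],-1).reshape(-1,1,2).astype(np.float64),K,D).reshape(h,w,2)
    P=np.dstack([q[...,0]*d,q[...,1]*d,d])
    W=(P-t)@R; W[d<=0]=np.nan; return W
def proj(n,p):
    K,D,R,t=cam(n); return cv2.projectPoints(np.array(p,float).reshape(-1,1,3),cv2.Rodrigues(R)[0],t,K,D)[0].reshape(-1,2)
def onplane(n,uv,z):
    K,D,R,t=cam(n); q=cv2.undistortPoints(np.array(uv,float).reshape(-1,1,2),K,D).reshape(-1,2)
    dr=np.c_[q,np.ones(len(q))]@R; o=-R.T@t; s=(z-o[2])/dr[:,2]; return o+dr*s[:,None]
E
python3 - <<'E'
from h import *
p=cv2.imread("pics/top0.png"); d=np.load("pics/top0.npy"); W=cloud("top",d)
cv2.imwrite("pics/crop0.png",cv2.resize(p[140:250,195:415],None,fx=3.6,fy=3.6,interpolation=cv2.INTER_CUBIC))
# bench height
print("bench",np.nanmedian(W[260:300,240:400,2]))
m=(W[...,2]>.088)&(W[...,2]<.107)&(W[...,0]>.4)
lab,n=None,None
nl,lab,st,ce=cv2.connectedComponentsWithStats(m.astype(np.uint8))
for i in range(1,nl):
    if st[i,4]>200: 
        print(st[i],ce[i]); mm=lab==i; pts=W[mm][:,:2].astype(np.float32); print(cv2.minAreaRect(pts), np.median(W[mm][:,2]))
for nm,(c,rr) in dict(s1=(217,188),s2=(225,220),e1=(383,180),e2=(386,208)).items():
    pass
Z=W[140:250,195:415,2]; Zi=np.nan_to_num(Z); cv2.imwrite("pics/z0.png",cv2.resize(np.clip(Zi*1000*2,0,255).astype(np.uint8),None,fx=3.6,fy=3.6,interpolation=0))
m=(W[...,2]>.03)&(W[...,0]>.4)&(W[...,2]<.13)
nl,lab,st,ce=cv2.connectedComponentsWithStats(m.astype(np.uint8))
for i in range(1,nl):
    if st[i,4]>60:
        P=W[lab==i]; print(st[i],np.round(np.nanmin(P,0),3),np.round(np.nanmax(P,0),3))
E
```

```text
bench -0.0007590145003232387
[ 526    0   29  284 1334] [540.74737631 142.84782609]
((0.7299367189407349, -0.4857403635978699), (0.658582329750061, 0.010907922871410847), 0.6260691285133362) 0.0977322118494902
[101 151  49  36 355] [121.26760563 170.52112676]
((0.6603780388832092, 0.4432845115661621), (0.07184893637895584, 0.1025916337966919), 46.99634552001953) 0.09731720451142331
[ 247  151  121   82 7767] [306.39642075 187.39513326]
((0.6087284088134766, 0.04202602803707123), (0.17777636647224426, 0.26129060983657837), 1.7890955209732056) 0.09712606643706982
[487 193  16  20 250] [494.396 202.604]
((0.579195499420166, -0.37294086813926697), (0.04017666354775429, 0.03675500303506851), 24.489913940429688) 0.09658371918364278
[120 272  33  19 417] [135.9352518  282.41726619]
((0.4197908937931061, 0.41091227531433105), (0.038540225476026535, 0.06542003154754639), 1.365592360496521) 0.09633537782911264
[ 515    0   47  286 6651] [ 0.4   -0.495  0.03 ] [ 1.096 -0.479  0.13 ]
[  95  147   70   44 1554] [0.624 0.36  0.03 ] [0.71  0.5   0.127]
[ 247  151  121   87 7909] [ 0.509 -0.09   0.031] [0.701 0.174 0.116]
[ 455  155   68  100 4754] [ 0.464 -0.453  0.036] [ 0.696 -0.295  0.101]
[376 171  21  21 344] [ 0.612 -0.162  0.03 ] [ 0.658 -0.116  0.065]
[209 182  22  19 321] [0.598 0.224 0.03 ] [0.639 0.262 0.091]
[115 195  63  63 774] [0.468 0.343 0.03 ] [0.611 0.488 0.052]
[377 199  21  22 349] [ 0.545 -0.162  0.031] [ 0.593 -0.118  0.064]
[216 213  22  18 317] [0.528 0.206 0.03 ] [0.568 0.245 0.09 ]
[142 270  19  22  81] [0.4   0.352 0.111] [0.445 0.388 0.13 ]
[114 272  39  20 537] [0.4   0.378 0.088] [0.44  0.446 0.128]
```

View pics/crop0.png

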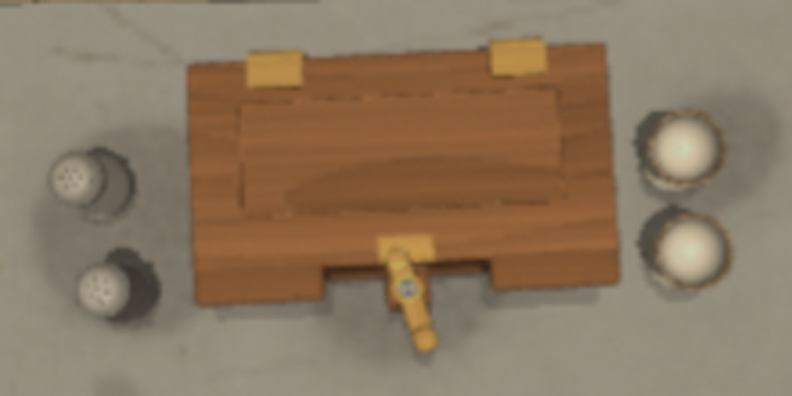

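View pics/z0.png

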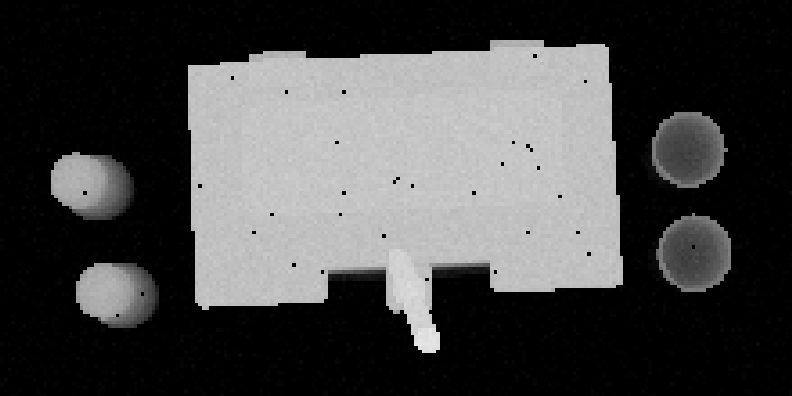

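```bash
cat >> h.py <<'E'
E
python3 - <<'E'
from h import *
from scipy.optimize import least_squares
p=cv2.imread("pics/top0.png"); d=np.load("pics/top0.npy"); W=cloud("top",d)
c=np.array([[190,65],[606,44],[619,284],[196,304]])/3.6+[195,140]-.36
P=onplane("top",c,.097); print(P.round(4))
# model corners (chest frame): BL(65,130) BR(65,-130) FR(-85,-130) FL(-85,130)
M=np.array([[.065,.13],[.065,-.13],[-.085,-.13],[-.085,.13]])
def T(x,M): 
    a=x[2]; return M@np.array([[np.cos(a),np.sin(a)],[-np.sin(a),np.cos(a)]])+x[:2]
f=least_squares(lambda x:(T(x,M)-P[:,:2]).ravel(),[.6,.04,0]); print(f.x,(f.fun*1000).round(1))
# check with depth points
m=(W[...,2]>.09)&(W[...,2]<.103); m[:150]=0; m[:, :240]=0;m[:,375:]=0;m[240:]=0
print(cv2.minAreaRect(W[m][:,:2].astype(np.float32)))
pv=T(f.x,np.array([[-.081,0]]))[0]; print("pivot",pv)
m2=(W[...,2]>.107)&(W[...,2]<.13); m2[:205]=0;m2[245:]=0;m2[:,300:330]&=True;m2[:,:295]=0;m2[:,330:]=0
print("knob",W[m2].mean(0),m2.sum())
k=W[m2].mean(0)[:2]; v=k-pv; a=np.arctan2(v[1],v[0])-f.x[2]-np.pi; print("button",(a+np.pi)%(2*np.pi)-np.pi,np.hypot(*v))
# scene view: overlay
x=f.x; pts=[]
for z in (.097,): pts+=[(*q,z) for q in T(x,M)]
pts+=[(*pv,.1055),(*k,.1135)]
s=cv2.imread("pics/scene0.png"); uv=proj("scene",pts)
s3=cv2.resize(s[140:300,240:440],None,fx=4,fy=4,interpolation=cv2.INTER_CUBIC)
for q in uv: cv2.drawMarker(s3,tuple(int(t) for t in ((q-[240,140]+.5)*4-.5)),(0,255,0),0,12,1)
s3=cv2.resize(s3,(750,600)); cv2.imwrite("pics/sc_ov.png",s3)
E
```

```text
[[ 0.6855  0.1724  0.097 ]
 [ 0.6955 -0.0837  0.097 ]
 [ 0.5477 -0.0879  0.097 ]
 [ 0.5389  0.1681  0.097 ]]
[0.62689972 0.04257611 0.03463864] [ 1.8  2.4  0.9 -1.4 -1.2 -2.4 -1.5  1.4]
((0.6074562668800354, 0.0419829785823822), (0.17496371269226074, 0.26151251792907715), 1.6494159698486328)
pivot [0.54594831 0.03977094]
knob [0.52272707 0.03129404 0.11125482] 57
button 0.31537986880245317 0.02472011344400472
```

View pics/sc_ov.png

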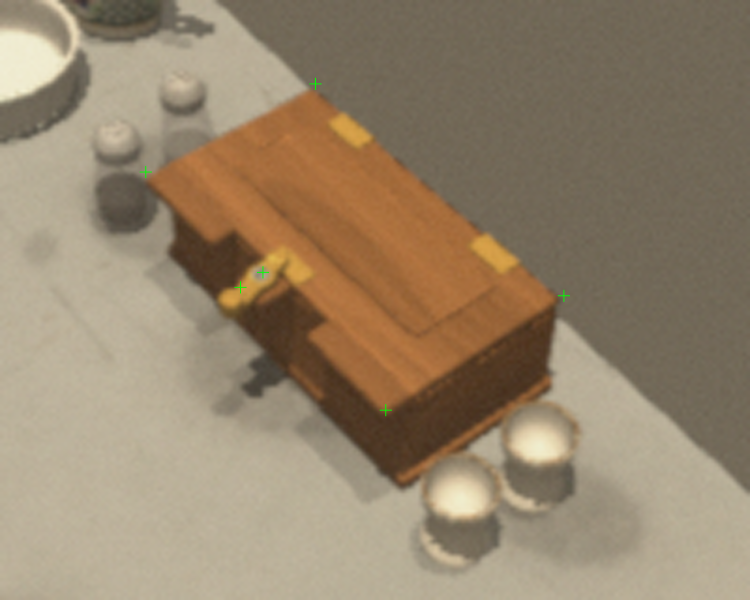

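The model fits to within about 2 mm, and the button reads about +0.3. Before choosing how to get under the lip, I'll look at the finger shape and refine the knob position.

```bash
python3 - <<'E'
from h import *
s=cv2.imread("pics/scene0.png"); cv2.imwrite("pics/grip0.png",cv2.resize(s[0:140,0:120],None,fx=4.2,fy=4.2,interpolation=cv2.INTER_CUBIC))
c=np.array([[426,340],[407,288]])/3.6+[195,140]-.36
k=onplane("top",c[:1],.1135)[0]; p=onplane("top",c[1:],.1065)[0]; print(k,p,(k-p)[:2]*1000)
from scipy.spatial.transform import Rotation as R
print(R.from_quat(r.get_state()["eef_rot"]).as_matrix().round(3))
E
```

```text
[0.51537009 0.02931727 0.1135    ] [0.54655559 0.04033747 0.1065    ] [-31.18549245 -11.02020417]
[[-0.     0.237  0.971]
 [-0.002  0.971 -0.237]
 [-1.    -0.002  0.   ]]
```

View pics/grip0.png

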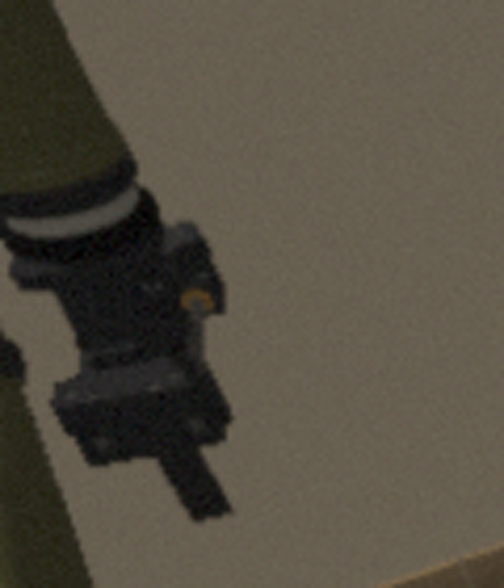

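>>> carry_out --targets "0 0 0 0 -0.092; 0 0 0 0 -0.092; 0 0 0 0 -0.09; 0 0 -31 19 0; 0 0 -31 19 0; 0 0 -31 19 0; 0 0 -31 19 0; 0 0 -31 19 0; 0 0 -31 19 0; 0 0 -31 19 0; 0 0 -31 19 0; 0 0 -31 19 0; 0 0 -31 19 0; 0 0 -31 19 0; 0 0 -31 19 0; 0 0 -31 19 0; 0 0 -31 19 0; 0 0 -31 19 0; 0 0 -31 19 0; 0 0 0 0 0" --force 10

```text
clock: 1.77
tool_pos: [0.4726, 0.1144, 0.4041]
eef_rot: [-0.009, 0.707, 0.006, 0.708]
contact_force: [-0.3, 0.0, -0.2]
opening: 0.006
```

```bash
cat >> h.py <<'E'
from scipy.spatial.transform import Rotation as Rot
C=np.array([0.6269,0.0426]); YAW=0.0346
Rz=np.array([[np.cos(YAW),-np.sin(YAW),0],[np.sin(YAW),np.cos(YAW),0],[0,0,1]])
def w2c(p): return Rz.T@(np.array(p)-[C[0],C[1],0])
def c2w(p): return Rz@np.array(p)+[C[0],C[1],0]
def info(goal=None):
    s=r.get_state(); M=Rot.from_quat(s["eef_rot"]).as_matrix(); p=s["tool_pos"]; tip=p+M[:,0]*r.tcp_to_tips
    print("t",round(s["clock"],2),"tcp",p.round(4),"tip chest mm",(w2c(tip)*1000).round(1),"open",round(s["opening"],3))
    print("axes in chest: x",(Rz.T@M[:,0]).round(3),"y",(Rz.T@M[:,1]).round(3),"z",(Rz.T@M[:,2]).round(3)," q",s["q"].round(3))
    print("F chest",(Rz.T@s["contact_force"]).round(2),"M",s["moment"].round(2))
    if goal is not None: print("shift tool mm",(M.T@(c2w(np.array(goal)/1000)-tip)*1000).round(1))
E
python3 -c "
from h import *
info((-114,28,103))"
```

```text
t 1.77 tcp [0.4726 0.1144 0.4041] tip chest mm [-151.5   76.3  238.1] open 0.006
axes in chest: x [ 0.001 -0.005 -1.   ] y [ 0.013  1.    -0.005] z [ 1.    -0.013  0.001]  q [-0.112  0.525 -0.34   1.97   0.272  0.692  0.971]
F chest [-0.31  0.02 -0.16] M [-0.01 -0.01 -0.04]
shift tool mm [135.4 -47.2  37.9]
```

>>> carry_out --targets "0 0 -24 19 0; 0 0 -23 19 0; 0 35 0 0 0; 0 35 0 0 0; 0 35 0 0 0; 0 20 0 0 0; 0 10 0 0 0; 0 0 0 0 0; 0 0 0 0 0"

```text
clock: 2.52
tool_pos: [0.5089, 0.0765, 0.2699]
eef_rot: [-0.012, 0.707, 0.012, 0.707]
contact_force: [0.4, 0.8, -0.0]
opening: 0.006
```

```bash
python3 -c "
from h import *
info((-114,5,103))
p,d=eyes.snapshot('scene'); cv2.imwrite('pics/a1.png',cv2.resize(p[120:300,220:440],None,fx=3.3,fy=3.3,interpolation=cv2.INTER_CUBIC))
"
```

```text
t 2.52 tcp [0.5089 0.0765 0.2699] tip chest mm [-116.7   37.9  103.9] open 0.006
axes in chest: x [-0.  0. -1.] y [0. 1. 0.] z [ 1. -0. -0.]  q [-0.102  0.771 -0.224  2.007  0.403  0.406  0.968]
F chest [ 0.42  0.75 -0.01] M [ 0.02  0.   -0.03]
shift tool mm [  0.9 -32.9   2.7]
```

View pics/a1.png

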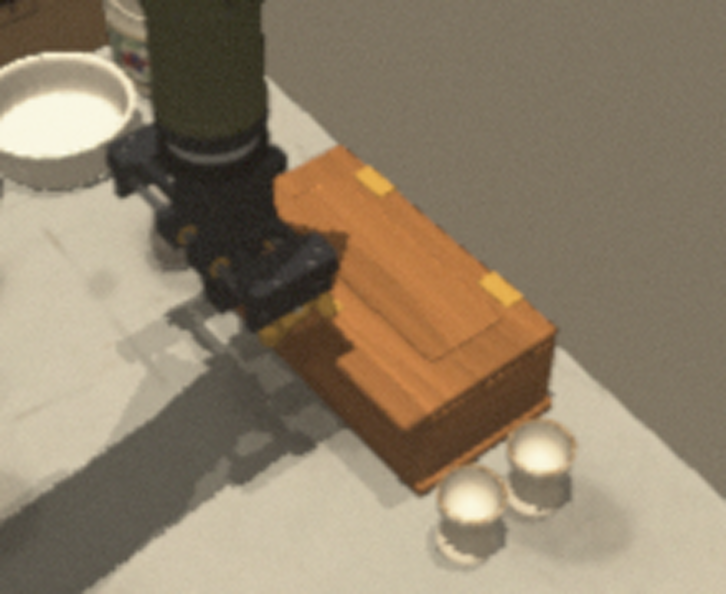

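>>> carry_out --targets "0 0 -7 0 0; 0 0 -7 0 0; 0 0 -5 0 0; 0 0 -4 0 0; 0 0 -4 1 0; 0 0 -4 2 0; 0 0 -4 2 0; 0 0 -4 3 0; 0 0 -3 2 0; 0 0 0 0 0; 0 0 0 0 0"

```text
clock: 3.48
tool_pos: [0.5205, 0.0342, 0.2696]
eef_rot: [-0.012, 0.707, 0.012, 0.707]
contact_force: [-0.0, 0.3, 0.7]
opening: 0.004
```

```bash
python3 -c "
from h import *
info((-106,-3,103))
p,d=eyes.snapshot('top'); cv2.imwrite('pics/a2.png',cv2.resize(p[140:250,195:415],None,fx=3.6,fy=3.6,interpolation=cv2.INTER_CUBIC))
"
```

```text
t 3.48 tcp [0.5205 0.0342 0.2696] tip chest mm [-106.5   -4.7  103.6] open 0.004
axes in chest: x [ 0. -0. -1.] y [ 0.001  1.    -0.   ] z [ 1.    -0.001  0.   ]  q [-0.008  0.778 -0.241  1.986  0.42   0.425  1.037]
F chest [-0.01  0.34  0.75] M [ 0.02 -0.    0.02]
shift tool mm [0.6 1.7 0.5]
```

View pics/a2.png

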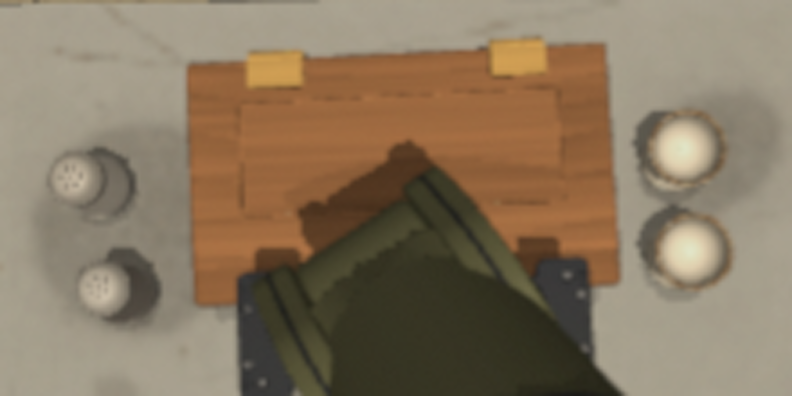

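>>> carry_out --targets "0 0 0 -7 0; 0 0 0 -8 0; 0 0 -9 -2 0; 0 0 -9 0 0; 0 0 -9 0 0; 0 0 -6 0 0; 0 0 0 0 0; 0 0 0 5 0; 0 0 0 4 0; 0 0 0 4 0; 0 0 0 3 0; 0 0 0 3 0; 0 0 0 1 0; 0 0 0 0 0"

```text
clock: 4.7
tool_pos: [0.5248, 0.002, 0.2697]
eef_rot: [-0.012, 0.707, 0.012, 0.707]
contact_force: [0.4, -0.4, -1.3]
opening: 0.003
```

```bash
python3 -c "
from h import *
info((-102,-36,103))
p,d=eyes.snapshot('scene'); cv2.imwrite('pics/a3.png',cv2.resize(p[140:260,250:400],None,fx=5,fy=5,interpolation=cv2.INTER_CUBIC))
"
```

```text
t 4.7 tcp [0.5248 0.002  0.2697] tip chest mm [-103.3  -36.9  103.7] open 0.003
axes in chest: x [ 0.001  0.001 -1.   ] y [-0.     1.     0.001] z [1.    0.    0.001]  q [ 0.062  0.781 -0.255  1.977  0.433  0.435  1.089]
F chest [ 0.41 -0.45 -1.27] M [0.05 0.06 0.05]
shift tool mm [0.7 0.9 1.3]
```

View pics/a3.png

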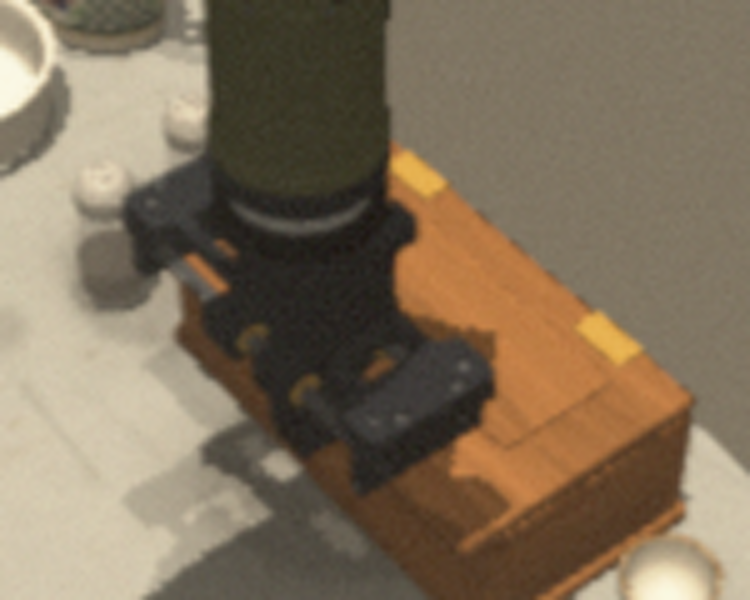

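>>> carry_out --targets "0 0 0 2 0; 0 0 0 2 0; 0 0 0 0 0; 0 0 0 -20 0; 0 0 0 -35 0; 0 0 0 -35 0; 0 -20 0 -20 0; 0 -30 0 0 0; 0 -30 0 0 0; 0 -30 0 0 0; 0 -30 0 0 0; 0 0 0 0 0"

```text
clock: 5.75
tool_pos: [0.4199, -0.0014, 0.4143]
eef_rot: [-0.012, 0.703, 0.012, 0.711]
contact_force: [0.2, -1.0, 0.1]
opening: 0.002
```

```bash
python3 -c "
from h import *
info()
p,d=eyes.snapshot('scene'); cv2.imwrite('pics/a4.png',cv2.resize(p[140:260,250:400],None,fx=5,fy=5,interpolation=cv2.INTER_CUBIC))
p,d=eyes.snapshot('top'); cv2.imwrite('pics/a5.png',cv2.resize(p[140:250,195:415],None,fx=3.6,fy=3.6,interpolation=cv2.INTER_CUBIC))
"
```

```text
t 5.75 tcp [ 0.4199 -0.0014  0.4143] tip chest mm [-206.6  -36.7  248.3] open 0.002
axes in chest: x [ 0.011  0.001 -1.   ] y [0.001 1.    0.001] z [ 1.    -0.001  0.011]  q [ 0.183  0.434 -0.417  2.134  0.3    0.617  1.16 ]
F chest [ 0.12 -1.01  0.07] M [ 0.02 -0.06 -0.02]
```

View pics/a4.png

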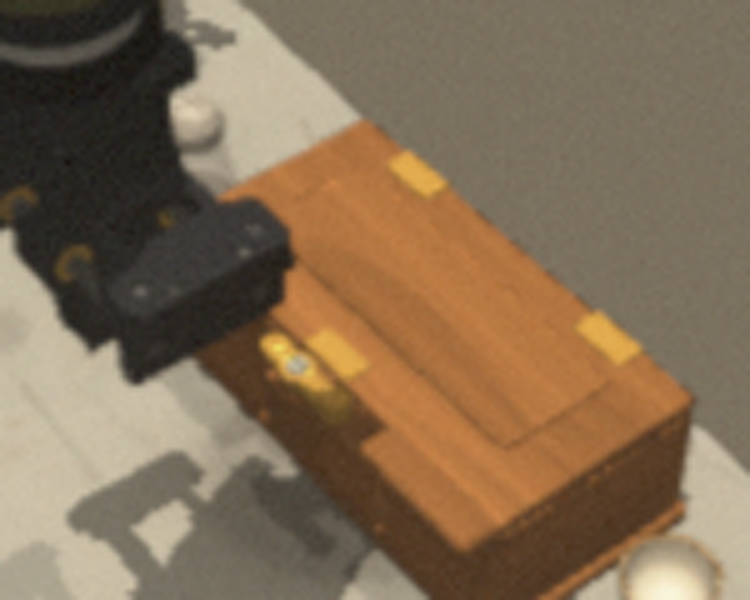

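View pics/a5.png

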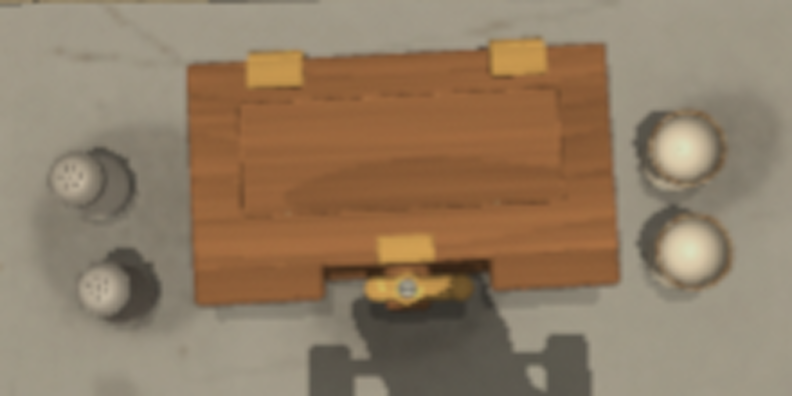

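The button now lies parallel to the chest front, at about +1.5, and the lid and chest haven't moved. The fingers point straight down, so next I'll check how the arm behaves near its reach limit and whether it gives a useful tilt.

>>> carry_out --targets "0 0 0 -25 0; 0 0 0 -25 0; 0 0 0 -25 0; 0 0 0 -25 0; 0 0 0 0 0"

```text
clock: 6.27
tool_pos: [0.3132, -0.0063, 0.4084]
eef_rot: [-0.013, 0.71, 0.012, 0.704]
contact_force: [-0.3, -0.7, -0.3]
opening: 0.006
```

```bash
python3 -c "
from h import *
info()"
```

```text
t 6.27 tcp [ 0.3132 -0.0063  0.4084] tip chest mm [-316.7  -38.4  242.4] open 0.006
axes in chest: x [-0.009 -0.002 -1.   ] y [-0.001  1.    -0.002] z [ 1.     0.001 -0.009]  q [ 0.186  0.325 -0.426  2.401  0.297  0.471  1.119]
F chest [-0.28 -0.66 -0.29] M [ 0.    0.09 -0.03]
```

>>> carry_out --targets "0 0 0 -25 0; 0 0 0 -25 0; 0 0 0 -25 0; 0 0 0 0 0; 0 0 0 0 0"

```text
clock: 6.68
tool_pos: [0.2448, -0.0081, 0.4102]
eef_rot: [-0.012, 0.707, 0.013, 0.707]
contact_force: [-0.5, 0.0, 0.1]
opening: 0.004
```

```bash
python3 -c "
from h import *
info()"
```

```text
t 6.68 tcp [ 0.2448 -0.0081  0.4102] tip chest mm [-383.8  -37.2  244.2] open 0.004
axes in chest: x [-0.001  0.001 -1.   ] y [0.    1.    0.001] z [ 1.    -0.    -0.001]  q [ 0.295  0.253 -0.585  2.559  0.364  0.394  0.992]
F chest [-0.47  0.03  0.12] M [ 0.02 -0.03  0.  ]
```

>>> carry_out --targets "0 0 0 -25 0; 0 0 0 -25 0; 0 0 0 0 0; 0 0 0 0 0"

```text
clock: 7.02
tool_pos: [0.2332, -0.005, 0.4053]
eef_rot: [-0.015, 0.734, 0.015, 0.679]
contact_force: [-0.1, -0.1, 0.6]
opening: 0.003
```

```bash
python3 -c "
from h import *
info()"
```

```text
t 7.02 tcp [ 0.2332 -0.005   0.4053] tip chest mm [-407.8  -33.8  239.8] open 0.003
axes in chest: x [-0.077  0.001 -0.997] y [-0.007  1.     0.002] z [ 0.997  0.007 -0.077]  q [ 0.527  0.328 -0.948  2.559  0.497  0.513  0.758]
F chest [-0.14 -0.09  0.64] M [-0.02 -0.06 -0.03]
```

>>> carry_out --targets "0 0 0 35 0; 0 0 0 35 0; 0 0 0 35 0; 0 0 0 35 0; 0 0 0 35 0; 0 0 0 0 0; 0 0 0 0 0"

```text
clock: 7.6
tool_pos: [0.4088, 0.0023, 0.3916]
eef_rot: [-0.016, 0.733, 0.013, 0.68]
contact_force: [-0.8, 0.2, -0.3]
opening: 0.004
```

```bash
python3 -c "
from h import *
info()"
```

```text
t 7.6 tcp [0.4088 0.0023 0.3916] tip chest mm [-232.   -33.1  226.1] open 0.004
axes in chest: x [-0.076 -0.003 -0.997] y [-0.006  1.    -0.002] z [ 0.997  0.006 -0.076]  q [ 0.431  0.563 -0.841  2.146  0.578  0.765  0.814]
F chest [-0.82  0.19 -0.25] M [ 0.02  0.03 -0.02]
```

>>> carry_out --targets "0 -25 0 35 0; 0 -25 0 35 0; 0 -25 0 35 0; 0 -15 0 38 0; 0 0 0 38 0; 0 0 0 38 0; 0 0 0 38 0; 0 0 0 38 0; 0 0 0 38 0; 0 0 0 38 0; 0 0 0 38 0; 0 0 0 0 0"

```text
clock: 8.6
tool_pos: [0.8144, 0.0216, 0.4466]
eef_rot: [-0.017, 0.732, 0.013, 0.681]
contact_force: [1.4, 0.6, -1.0]
opening: 0.004
```

```bash
python3 -c "
from h import *
info()"
```

```text
t 8.6 tcp [0.8144 0.0216 0.4466] tip chest mm [174.5 -28.1 281. ] open 0.004
axes in chest: x [-0.073 -0.004 -0.997] y [-0.008  1.    -0.003] z [ 0.997  0.008 -0.073]  q [ 0.087  1.07  -0.733  0.617  0.611  1.656  1.302]
F chest [ 1.43  0.54 -1.02] M [ 0.07 -0.07 -0.01]
```

>>> carry_out --targets "0 0 0 25 0; 0 0 0 25 0; 0 0 0 25 0; 0 0 0 25 0; 0 0 0 25 0; 0 0 0 25 0; 0 0 0 0 0"

```text
clock: 9.18
tool_pos: [0.8697, 0.0211, 0.4257]
eef_rot: [-0.019, 0.719, 0.009, 0.695]
contact_force: [0.1, -1.1, -0.1]
opening: 0.002
```

```bash
python3 -c "
from h import *
info()"
```

```text
t 9.18 tcp [0.8697 0.0211 0.4257] tip chest mm [236.3 -32.2 259.8] open 0.002
axes in chest: x [-0.034 -0.014 -0.999] y [-0.005  1.    -0.014] z [ 0.999  0.004 -0.034]  q [-0.083  1.252  0.067  0.142 -0.052  1.782  1.539]
F chest [ 0.05 -1.15 -0.09] M [ 0.02 -0.06 -0.  ]
```

>>> carry_out --targets "0 -10 0 40 0; 0 -10 0 40 0; 0 -10 0 40 0; 0 -10 0 40 0; 0 0 0 0 0"

```text
clock: 9.6
tool_pos: [0.8708, 0.0262, 0.412]
eef_rot: [-0.024, 0.722, 0.025, 0.691]
contact_force: [-0.1, 1.8, -0.6]
opening: 0.002
```

```bash
python3 -c "
from h import *
info()"
```

```text
t 9.6 tcp [0.8708 0.0262 0.412 ] tip chest mm [235.9 -24.7 246.1] open 0.002
axes in chest: x [-0.044  0.001 -0.999] y [-0.035  0.999  0.002] z [ 0.998  0.035 -0.044]  q [-0.039  1.26  -0.709  0.14   0.68   1.817  1.507]
F chest [-0.    1.85 -0.62] M [ 0.09 -0.07  0.  ]
```

```bash
python3 -c "
from h import *
for n in ('top','scene'):
    K,D,R,t=cam(n); print(n,-R.T@t, R[2])
p,d=eyes.snapshot('scene'); cv2.imwrite('pics/b1.png',p)
"
```

```text
top [0.50887061 0.02506955 0.9871696 ] [ 0.10206486 -0.00635414 -0.99475745]
scene [ 0.14680013 -0.55436742  0.90775158] [ 0.40475033  0.54814586 -0.73192437]
```

View pics/b1.png

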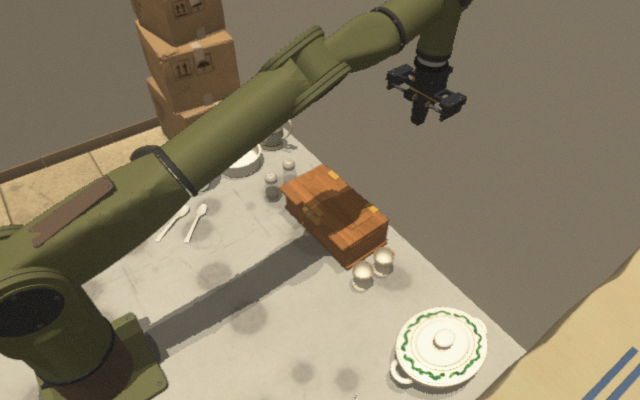

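>>> carry_out --targets "0 -35 0 0 0; 0 -35 0 0 0; 0 -35 0 0 0; 0 -35 0 0 0; 0 -35 0 0 0; 0 -35 0 0 0; 0 -35 0 0 0; 0 -35 0 0 0; 0 0 0 0 0"

```text
clock: 10.4
tool_pos: [0.7788, 0.0214, 0.663]
eef_rot: [-0.027, 0.693, 0.014, 0.72]
contact_force: [-1.4, 0.4, 0.7]
opening: 0.007
```

```bash
python3 -c "
from h import *
info()"
```

```text
t 10.4 tcp [0.7788 0.0214 0.663 ] tip chest mm [157.4 -29.3 497.1] open 0.007
axes in chest: x [ 0.038 -0.017 -0.999] y [-0.023  1.    -0.018] z [0.999 0.024 0.038]  q [-0.113  0.984  0.446  0.135 -0.394  1.997  1.589]
F chest [-1.36  0.47  0.75] M [-0.01  0.03 -0.03]
```

>>> carry_out --targets "0 -35 0 0 0; 0 -35 0 0 0; 0 -35 0 0 0; 0 -35 0 0 0; 0 -35 0 0 0; 0 -35 0 0 0; 0 0 0 0 0"

```text
clock: 10.98
tool_pos: [0.6943, 0.0211, 0.7959]
eef_rot: [-0.025, 0.66, 0.019, 0.75]
contact_force: [-0.3, 1.4, 1.0]
opening: 0.006
```

```bash
python3 -c "
from h import *
info()"
```

```text
t 10.98 tcp [0.6943 0.0211 0.7959] tip chest mm [ 87.8 -25.3 631.2] open 0.006
axes in chest: x [ 0.127 -0.009 -0.992] y [-0.028  1.    -0.012] z [0.991 0.029 0.127]  q [-0.124  0.8    0.402  0.135 -0.346  2.089  1.583]
F chest [-0.24  1.4   1.02] M [-0.04  0.18  0.02]
```

>>> carry_out --targets "0 -40 0 0 0; 0 -40 0 0 0; 0 -40 0 0 0; 0 -40 0 0 0; 0 -40 0 0 0; 0 -40 0 0 0; 0 -40 0 0 0; 0 -40 0 0 0; 0 0 0 0 0"

```text
clock: 11.73
tool_pos: [0.5651, 0.0164, 0.9509]
eef_rot: [-0.024, 0.563, 0.019, 0.826]
contact_force: [-0.6, -0.5, 0.9]
opening: 0.009
```

```bash
python3 -c "
from h import *
info()"
```

```text
t 11.73 tcp [0.5651 0.0164 0.9509] tip chest mm [ -2.2 -25.3 796.3] open 0.009
axes in chest: x [ 0.364 -0.007 -0.931] y [-0.024  1.    -0.017] z [0.931 0.028 0.364]  q [-0.156  0.555  0.439  0.135 -0.343  2.089  1.582]
F chest [-0.6  -0.5   0.88] M [0.02 0.33 0.03]
```

>>> carry_out --targets "0 -40 0 0 0; 0 -40 0 0 0; 0 -40 0 0 0; 0 -40 0 0 0; 0 -40 0 0 0; 0 -40 0 0 0; 0 0 0 0 0"

```text
clock: 12.32
tool_pos: [0.4464, 0.011, 1.0435]
eef_rot: [-0.022, 0.485, 0.021, 0.874]
contact_force: [-0.7, -0.3, 0.3]
opening: 0.007
```

```bash
python3 -c "
from h import *
info()"
```

```text
t 12.32 tcp [0.4464 0.011  1.0435] tip chest mm [-93.8 -25.8 902.5] open 0.007
axes in chest: x [ 0.528 -0.003 -0.849] y [-0.023  1.    -0.018] z [0.849 0.029 0.528]  q [-0.203  0.373  0.481  0.135 -0.336  2.089  1.582]
F chest [-0.75 -0.28  0.26] M [0.02 0.59 0.01]
```

>>> carry_out --targets "0 -40 0 0 0; 0 -40 0 0 0; 0 -40 0 0 0; 0 -40 0 0 0; 0 -40 0 0 0; 0 -40 0 0 0; 0 0 0 0 0"

```text
clock: 12.9
tool_pos: [0.3134, 0.0025, 1.1131]
eef_rot: [-0.02, 0.403, 0.023, 0.915]
contact_force: [-0.7, 0.3, 0.8]
opening: 0.003
```

```bash
python3 -c "
from h import *
info()"
```

```text
t 12.9 tcp [0.3134 0.0025 1.1131] tip chest mm [-202.6  -28.7  990.7] open 0.003
axes in chest: x [ 0.675  0.003 -0.738] y [-0.023  1.    -0.018] z [0.737 0.029 0.675]  q [-0.326  0.19   0.592  0.135 -0.322  2.089  1.583]
F chest [-0.65  0.3   0.83] M [-0.03  0.66  0.02]
```

```bash
python3 -c "
import numpy as np
from scipy.optimize import least_squares
D=[(.8697,.4257,-.034,-.999),(.7788,.663,.038,-.999),(.6943,.7959,.127,-.992),(.5651,.9509,.364,-.931),(.4464,1.0435,.528,-.849),(.3134,1.1131,.675,-.738)]
f=lambda v:[np.hypot(x-a*v[2],z-b*v[2]-v[0])-v[1] for x,z,a,b in D]
s=least_squares(f,[.3,.9,.1]);print(s.x,s.fun)
h,A,L=s.x
# wrist distance at j4=2.559 (tcp .2448,.4102 down; and .2332,.4053)
print(np.hypot(.2448,.4102+L-h))
for a in (40,45,50,55):
  a=np.radians(a)
  for tip in ((.545,.07),(.555,.07),(.60,.2),(.69,.235)):
    t=np.array(tip)-.166*np.array([np.sin(a),-np.cos(a)]); w=t-L*np.array([np.sin(a),-np.cos(a)])
    print(round(np.degrees(a)),tip,'tcp',t.round(3),'wrist d',np.hypot(w[0],w[1]-h).round(3))
"
```

```text
[0.34756717 0.90675249 0.15933482] [-3.00019866e-05  1.03790554e-04 -6.87779641e-05 -1.89654751e-05
 -2.90909991e-05  4.30458833e-05]
0.3304492056232388
40 (0.545, 0.07) tcp [0.438 0.197] wrist d 0.337
40 (0.555, 0.07) tcp [0.448 0.197] wrist d 0.347
40 (0.6, 0.2) tcp [0.493 0.327] wrist d 0.404
40 (0.69, 0.235) tcp [0.583 0.362] wrist d 0.5
45 (0.545, 0.07) tcp [0.428 0.187] wrist d 0.319
45 (0.555, 0.07) tcp [0.438 0.187] wrist d 0.328
45 (0.6, 0.2) tcp [0.483 0.317] wrist d 0.379
45 (0.69, 0.235) tcp [0.573 0.352] wrist d 0.475
50 (0.545, 0.07) tcp [0.418 0.177] wrist d 0.304
50 (0.555, 0.07) tcp [0.428 0.177] wrist d 0.313
50 (0.6, 0.2) tcp [0.473 0.307] wrist d 0.356
50 (0.69, 0.235) tcp [0.563 0.342] wrist d 0.451
55 (0.545, 0.07) tcp [0.409 0.165] wrist d 0.293
55 (0.555, 0.07) tcp [0.419 0.165] wrist d 0.303
55 (0.6, 0.2) tcp [0.464 0.295] wrist d 0.336
55 (0.69, 0.235) tcp [0.554 0.33 ] wrist d 0.43
```

```bash
python3 -c "
import numpy as np
from scipy.optimize import least_squares
h,L=.34757,.15933
# (horizontal r, z, toolx r comp, z comp, j4)
D=[(np.hypot(.5089,.0765),.2699,0,-1,2.007),(np.hypot(.4726,.1144),.4041,0,-1,1.97),(.4199,.4143,.011,-1,2.134),(.3132,.4084,-.009,-1,2.401),(.2448,.4102,0,-1,2.559),(.4088,.3916,-.076,-.997,2.146),(.8144,.4466,-.073,-.997,.617),(.8697,.4257,-.034,-.999,.142)]
f=lambda v:[np.hypot(x-a*L,z-b*L-h)-np.sqrt(v[0]**2+v[1]**2+2*v[0]*v[1]*np.cos(j+v[2])) for x,z,a,b,j in D]
s=least_squares(f,[.45,.45,0]);print(s.x,s.fun.round(4))
l1,l2,o=s.x
for a in (20,25,30,35,40,45):
  ar=np.radians(a); u=np.array([np.sin(ar),-np.cos(ar)])
  for tip in ((.55,.07),(.56,.12),(.60,.2),(.69,.235)):
    w=np.array(tip)-(.166+L)*u; d=np.hypot(w[0],w[1]-h)
    c=(d*d-l1*l1-l2*l2)/(2*l1*l2); j4=np.arccos(np.clip(c,-1,1)); psi=np.arctan2(w[0],w[1]-h)
    j2=psi-np.arctan2(l2*np.sin(j4),l1+l2*np.cos(j4)); j6=np.pi-ar-j2-j4
    print(a,tip,'d',d.round(3),'j2 %.2f j4 %.2f j6(elbow up) %.2f'%(j2,j4,j6))
"
```

```text
[0.56201592 0.34607825 0.00669658] [ 0.0025  0.0009  0.0002  0.0009 -0.0003 -0.0037 -0.0015  0.001 ]
20 (0.55, 0.07) d 0.44 j2 0.84 j4 2.24 j6(elbow up) -0.29
20 (0.56, 0.12) d 0.455 j2 0.74 j4 2.20 j6(elbow up) -0.14
20 (0.6, 0.2) d 0.514 j2 0.61 j4 2.03 j6(elbow up) 0.16
20 (0.69, 0.235) d 0.61 j2 0.65 j4 1.73 j6(elbow up) 0.40
25 (0.55, 0.07) d 0.413 j2 0.87 j4 2.32 j6(elbow up) -0.48
25 (0.56, 0.12) d 0.428 j2 0.75 j4 2.28 j6(elbow up) -0.32
25 (0.6, 0.2) d 0.485 j2 0.60 j4 2.11 j6(elbow up) -0.01
25 (0.69, 0.235) d 0.582 j2 0.64 j4 1.82 j6(elbow up) 0.24
30 (0.55, 0.07) d 0.387 j2 0.91 j4 2.40 j6(elbow up) -0.69
30 (0.56, 0.12) d 0.401 j2 0.78 j4 2.36 j6(elbow up) -0.52
30 (0.6, 0.2) d 0.457 j2 0.61 j4 2.19 j6(elbow up) -0.18
30 (0.69, 0.235) d 0.554 j2 0.63 j4 1.91 j6(elbow up) 0.08
35 (0.55, 0.07) d 0.364 j2 0.96 j4 2.47 j6(elbow up) -0.90
35 (0.56, 0.12) d 0.375 j2 0.82 j4 2.43 j6(elbow up) -0.72
35 (0.6, 0.2) d 0.43 j2 0.63 j4 2.27 j6(elbow up) -0.37
35 (0.69, 0.235) d 0.526 j2 0.63 j4 1.99 j6(elbow up) -0.09
40 (0.55, 0.07) d 0.342 j2 1.03 j4 2.53 j6(elbow up) -1.12
40 (0.56, 0.12) d 0.352 j2 0.88 j4 2.50 j6(elbow up) -0.94
40 (0.6, 0.2) d 0.404 j2 0.66 j4 2.35 j6(elbow up) -0.56
40 (0.69, 0.235) d 0.5 j2 0.64 j4 2.07 j6(elbow up) -0.27
45 (0.55, 0.07) d 0.323 j2 1.12 j4 2.59 j6(elbow up) -1.35
45 (0.56, 0.12) d 0.33 j2 0.96 j4 2.57 j6(elbow up) -1.17
45 (0.6, 0.2) d 0.379 j2 0.70 j4 2.42 j6(elbow up) -0.77
45 (0.69, 0.235) d 0.475 j2 0.66 j4 2.14 j6(elbow up) -0.45
```

>>> carry_out --targets "0 28 -2 -19 0; 0 28 -2 -19 0; 0 28 -2 -19 0; 0 28 -2 -19 0; 0 28 -2 -19 0; 0 28 -2 -19 0; 0 28 -2 -19 0; 0 28 -2 -19 0; 0 28 -2 -19 0; 0 28 -2 -19 0; 0 0 0 0 0"

```text
clock: 13.82
tool_pos: [0.3486, -0.0027, 0.8452]
eef_rot: [0.002, 0.416, 0.017, 0.909]
contact_force: [-1.1, 0.6, -2.0]
opening: 0.004
```

```bash
python3 -c "
from h import *
info((-110,-75,300))"
```

```text
t 13.82 tcp [ 0.3486 -0.0027  0.8452] tip chest mm [-171.   -34.1  719.8] open 0.004
axes in chest: x [ 0.655  0.009 -0.756] y [0.006 1.    0.017] z [ 0.756 -0.015  0.655]  q [-0.897 -0.255  0.457  1.574  0.385  1.133  1.136]
F chest [-1.03  0.67 -1.97] M [-0.02  0.82 -0.02]
shift tool mm [ 356.8  -47.6 -228. ]
```

>>> carry_out --targets "0 29 -4 -19 0; 0 29 -4 -19 0; 0 29 -4 -19 0; 0 29 -4 -19 0; 0 29 -4 -19 0; 0 29 -4 -19 0; 0 29 -4 -19 0; 0 29 -4 -19 0; 0 0 0 0 0"

```text
clock: 14.57
tool_pos: [0.393, -0.0254, 0.5937]
eef_rot: [0.008, 0.41, 0.02, 0.912]
contact_force: [0.1, -0.1, -0.0]
opening: 0.002
```

```bash
python3 -c "
from h import *
info((-100,-75,300))"
```

```text
t 14.57 tcp [ 0.393  -0.0254  0.5937] tip chest mm [-125.8  -56.4  469.7] open 0.002
axes in chest: x [ 0.664  0.021 -0.747] y [0.004 1.    0.031] z [ 0.747 -0.023  0.664]  q [-1.09  -0.056  1.012  2.202  0.182  0.245  1.37 ]
F chest [ 0.11 -0.09 -0.03] M [0.01 0.73 0.04]
shift tool mm [143.5 -23.8 -93. ]
```

>>> carry_out --targets "0 24 -5 -14 0; 0 24 -5 -14 0; 0 24 -5 -14 0; 0 24 -5 -14 0; 0 0 0 0 0"

```text
clock: 14.98
tool_pos: [0.3895, -0.031, 0.5709]
eef_rot: [0.008, 0.416, 0.025, 0.909]
contact_force: [-0.4, 0.1, -0.0]
opening: 0.008
```

```bash
python3 -c "
from h import *
info((-100,-75,200))"
```

```text
t 14.98 tcp [ 0.3895 -0.031   0.5709] tip chest mm [-131.2  -60.2  445.5] open 0.008
axes in chest: x [ 0.655  0.031 -0.755] y [-0.004  0.999  0.036] z [ 0.756 -0.021  0.654]  q [-1.532 -0.148  1.384  2.256  0.691  0.245  0.883]
F chest [-0.38  0.1  -0.02] M [-0.03  0.64  0.01]
shift tool mm [ 205.4  -23.9 -136.8]
```

>>> carry_out --targets "0 12 -2 -8 0; 0 12 -2 -8 0; 0 12 -2 -8 0; 0 12 -2 -8 0; 0 12 -2 -8 0; 0 12 -2 -8 0; 0 0 0 0 0"

```text
clock: 15.57
tool_pos: [0.3948, -0.0388, 0.5001]
eef_rot: [0.008, 0.42, 0.023, 0.907]
contact_force: [-0.5, 1.0, -0.3]
opening: 0.006
```

```bash
python3 -c "
from h import *
info((-100,-75,200))"
```

```text
t 15.57 tcp [ 0.3948 -0.0388  0.5001] tip chest mm [-127.3  -68.9  373.6] open 0.006
axes in chest: x [ 0.647  0.027 -0.762] y [-0.001  0.999  0.034] z [ 0.762 -0.021  0.647]  q [-1.934 -0.455  1.505  2.39   1.602  0.571 -0.039]
F chest [-0.49  1.01 -0.31] M [-0.06  0.6   0.02]
shift tool mm [149.7 -12.  -91.4]
```

>>> carry_out --targets "0 12 -1 -8 0; 0 12 -1 -8 0; 0 12 -1 -8 0; 0 12 -1 -8 0; 0 12 -1 -8 0; 0 12 -1 -8 0; 0 0 0 0 0"

```text
clock: 16.15
tool_pos: [0.361, -0.034, 0.4738]
eef_rot: [0.007, 0.423, 0.02, 0.906]
contact_force: [0.0, 0.8, -0.7]
opening: 0.008
```

```bash
python3 -c "
from h import *
info((-100,-75,150))
p,d=eyes.snapshot('scene'); cv2.imwrite('pics/b2.png',p)
"
```

```text
t 16.15 tcp [ 0.361  -0.034   0.4738] tip chest mm [-161.8  -64.2  346.7] open 0.008
axes in chest: x [ 0.642  0.019 -0.766] y [0.005 1.    0.03 ] z [ 0.766 -0.023  0.642]  q [-1.966 -0.455  1.504  2.515  1.769  0.612 -0.274]
F chest [ 0.04  0.8  -0.72] M [-0.    0.63 -0.05]
shift tool mm [190.1 -16.4 -78.7]
```

View pics/b2.png

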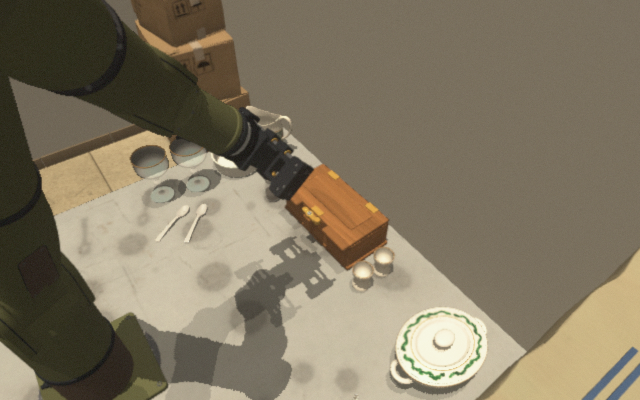

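```bash
cat > fk.py <<'E'
import numpy as np
from scipy.spatial.transform import Rotation as R
DATA=[([-1.297,.6899,-.1945,1.5662,.1573,.9024,-.2151],[.14837,.60685,.40402],[.08398,.70206,-.08507,.70201]),
([-.112,.525,-.34,1.97,.272,.692,.971],[.4726,.1144,.4041],[-.009,.707,.006,.708]),
([.183,.434,-.417,2.134,.3,.617,1.16],[.4199,-.0014,.4143],[-.012,.703,.012,.711]),
([.295,.253,-.585,2.559,.364,.394,.992],[.2448,-.0081,.4102],[-.012,.707,.013,.707]),
([.527,.328,-.948,2.559,.497,.513,.758],[.2332,-.005,.4053],[-.015,.734,.015,.679]),
([.087,1.07,-.733,.617,.611,1.656,1.302],[.8144,.0216,.4466],[-.017,.732,.013,.681]),
([-.326,.19,.592,.135,-.322,2.089,1.583],[.3134,.0025,1.1131],[-.02,.403,.023,.915]),
([-.897,-.255,.457,1.574,.385,1.133,1.136],[.3486,-.0027,.8452],[.002,.416,.017,.909]),
([-1.09,-.056,1.012,2.202,.182,.245,1.37],[.393,-.0254,.5937],[.008,.41,.02,.912]),
([-1.934,-.455,1.505,2.39,1.602,.571,-.039],[.3948,-.0388,.5001],[.008,.42,.023,.907]),
([-1.966,-.455,1.504,2.515,1.769,.612,-.274],[.361,-.034,.4738],[.007,.423,.02,.906])]
def fk(q,par,sg):
    h,l1,l2,L,ox,q10,q70=par[:7]
    r=R.from_rotvec
    T=r([0,0,sg[0]*q[0]+q10]); p=np.array([0,0,h])
    T=T*r([0,sg[1]*q[1],0])
    T=T*r([0,0,sg[2]*q[2]]); p=p+T.apply([ox,0,l1])
    T=T*r([0,sg[3]*q[3],0]); 
    T=T*r([0,0,sg[4]*q[4]]); p=p+T.apply([-ox if len(par)<8 else par[7],0,l2]) if False else p+T.apply([0,0,l2])
    T=T*r([0,sg[5]*q[5],0])
    T=T*r([0,0,sg[6]*q[6]+q70]); p=p+T.apply([0,0,L])
    # tool x = local z ; choose tool y = local y, tool z = -local x
    M=T.as_matrix(); Mt=np.c_[M[:,2],M[:,1],-M[:,0]]
    return p,Mt
if __name__=="__main__":
    from scipy.optimize import least_squares
    import itertools
    best=None
    for sg in itertools.product((1,),(1,),(1,-1),(1,),(1,-1),(1,),(1,-1)):
      for q10 in (0,np.pi/2,-np.pi/2,np.pi):
       for q70 in (0,np.pi/2,np.pi,-np.pi/2):
        def f(v):
            o=[]
            for q,p,e in DATA:
                a,M=fk(q,v,sg); o+=list(a-p)+list(.3*(M-R.from_quat(e).as_matrix()).ravel())
            return o
        s=least_squares(f,[.3476,.562,.346,.159,0,q10,q70])
        if best is None or s.cost<best[0]: best=(s.cost,s.x,sg,np.abs(s.fun).max())
    print(best); np.save("fkpar.npy",np.r_[best[1],best[2]])
E
python3 fk.py
```

```text
(np.float64(0.6232485681310799), array([ 0.68169601,  0.22244046,  0.29145568,  0.22764823,  0.01591438,
        0.27699159, -1.32890682]), (1, 1, 1, 1, 1, 1, 1), np.float64(0.9571983997089245))
```

```bash
sed -i 's/itertools.product((1,),(1,),(1,-1),(1,),(1,-1),(1,),(1,-1))/itertools.product((1,-1),(1,),(1,-1),(1,),(1,-1),(1,),(1,-1))/' fk.py; time python3 fk.py
```

```text
(np.float64(0.003026606517312172), array([ 0.36309808,  0.57098857,  0.3445613 ,  0.19321656, -0.00308571,
       -0.06235305,  1.51543459]), (-1, 1, -1, 1, -1, 1, -1), np.float64(0.02740254519301626))
real	2m15.754s
user	2m16.072s
sys	0m0.128s
```

```bash
cat > fk2.py <<'E'
import numpy as np
from scipy.spatial.transform import Rotation as R
from fk import DATA
SG=np.array([-1,1,-1,1,-1,1,-1])
def fk(q,v):
    # v: base(3), l1(3), l2(3), L(3), zero offsets(7)
    r=R.from_rotvec; a=SG*np.asarray(q)+v[12:19]
    T=r([0,0,a[0]])*r([0,a[1],0]); p=v[:3]
    T=T*r([0,0,a[2]]); p=p+T.apply(v[3:6])
    T=T*r([0,a[3],0])*r([0,0,a[4]]); p=p+T.apply(v[6:9])
    T=T*r([0,a[5],0])*r([0,0,a[6]]); p=p+T.apply(v[9:12])
    M=T.as_matrix(); return p,np.c_[M[:,2],M[:,1],-M[:,0]]
def resid(v):
    o=[]
    for q,p,e in DATA:
        a,M=fk(q,v); o+=list(a-p)+list(.3*(M-R.from_quat(e).as_matrix()).ravel())
    return np.array(o)
if __name__=="__main__":
    from scipy.optimize import least_squares
    v0=np.r_[0,0,.36,0,0,.57,0,0,.345,0,0,.19,np.zeros(6),1.5154]
    s=least_squares(lambda v:np.r_[resid(v),1e-3*(v-v0)],v0)
    print(s.x.round(4)); e=resid(s.x).reshape(-1,12); print(np.abs(e[:,:3]).max(1).round(4),(np.abs(e[:,3:]).max(1)/.3).round(4)); np.save("v.npy",s.x)
E
python3 fk2.py
```

```text
[ 1.0600e-02 -4.4500e-02  3.7540e-01 -1.0000e-02 -3.1000e-02  5.6350e-01
 -4.4000e-03 -1.4000e-02  3.4830e-01  1.6900e-02  4.2600e-02  1.9020e-01
  6.4000e-03  4.7000e-03 -6.0000e-04  2.6000e-03 -2.5000e-03 -4.9000e-03
  1.5791e+00]
[0.0038 0.0038 0.0021 0.0028 0.0055 0.0036 0.0035 0.0036 0.0056 0.0048
 0.003 ] [0.0023 0.0035 0.0025 0.0031 0.0036 0.0017 0.005  0.001  0.0031 0.0055
 0.0049]
```

```bash
cat > sol.py <<'E'
import numpy as np
from fk2 import *
from scipy.optimize import least_squares
v=np.load("v.npy"); lo=np.array([-3.01,-.46,-1.47,.13,-1,.04,-2.66]);hi=np.array([3.01,2.08,1.51,2.56,4.14,2.09,2.66])
C=np.array([.6269,.0426]);Y=.0346
Rz=np.array([[np.cos(Y),-np.sin(Y),0],[np.sin(Y),np.cos(Y),0],[0,0,1]])
def pose(tip,a):
    t=Rz@(np.array(tip)/1000)+[*C,0]; x=Rz@[np.sin(a),0,-np.cos(a)]; y=Rz@[0,1,0]; M=np.c_[x,y,np.cross(x,y)]
    return t-.166*x,M
def ik(tip,a,q0):
    p,M=pose(tip,a)
    def f(q):
        P,N=fk(q,v); return np.r_[(P-p),.3*(N-M).ravel()]
    s=least_squares(f,np.clip(q0,lo+1e-3,hi-1e-3),bounds=(lo,hi)); return s.x,np.abs(s.fun).max()
if __name__=="__main__":
    rng=np.random.default_rng(0)
    for a in (10,20,30,40):
        S=[]
        for i in range(40):
            q,e=ik((-97,-75,62),np.radians(a),rng.uniform(lo,hi))
            if e<2e-3: S.append(q)
        print(a,len(S)); 
        for q in S[:9]: print("   ",q.round(2))
E
python3 sol.py
```

```text
10 25
    [ 0.71  1.31 -1.46  2.15  1.59  1.31  0.16]
    [ 0.36  0.89 -0.57  2.15  1.59  0.43  0.07]
    [ 0.36  0.89 -0.56  2.15  1.59  0.42  0.07]
    [ 0.22  0.85 -0.33  2.15  1.63  0.24  0.02]
    [ 0.48  0.95 -0.79  2.15  1.58  0.62  0.1 ]
    [ 0.56  1.02 -0.96  2.15  1.58  0.77  0.12]
    [-0.05  0.84  0.06  2.09 -1.    0.07  2.59]
    [ 0.4   0.9  -0.64  2.15  1.58  0.48  0.08]
    [ 0.08  0.84 -0.07  2.14  1.95  0.05 -0.31]
20 23
    [-0.08  0.87  0.21  2.25  3.65  0.38 -2.02]
    [ 0.17  0.86 -0.19  2.28  2.83  0.37 -1.15]
    [ 0.5   0.97 -0.79  2.31  2.11  0.7  -0.39]
    [ 0.45  0.94 -0.68  2.31  2.19  0.62 -0.48]
    [ 0.68  1.19 -1.24  2.32  1.89  1.1  -0.13]
    [ 0.61  1.08 -1.04  2.32  1.97  0.9  -0.24]
    [ 0.18  0.86 -0.21  2.29  2.8   0.37 -1.12]
    [ 0.53  1.   -0.86  2.31  2.06  0.75 -0.35]
    [ 0.08  0.85 -0.04  2.27  3.13  0.34 -1.47]
30 22
    [ 0.49  1.04 -0.76  2.47  2.5   0.95 -0.73]
    [ 0.07  0.93  0.    2.44  3.21  0.76 -1.53]
    [-0.08  0.96  0.24  2.43  3.44  0.8  -1.8 ]
    [ 0.38  0.98 -0.54  2.46  2.68  0.85 -0.94]
    [ 0.37  0.98 -0.52  2.46  2.7   0.84 -0.96]
    [ 0.54  1.08 -0.86  2.47  2.42  1.01 -0.64]
    [ 0.66  1.24 -1.19  2.48  2.21  1.24 -0.39]
    [-0.14  0.98  0.34  2.43  3.54  0.83 -1.91]
    [-0.04  0.95  0.18  2.43  3.39  0.79 -1.74]
40 0
```

The current branch (elbow swung left) runs into joint limits, but a branch with j3 negative allows about 30° of tilt. I'll simulate the stepper to plan a way there.

```bash
cat > sim.py <<'E'
import numpy as np
from sol import *
dmax=.7*np.array([2.57,2.57,3.14,3.14,3.14,3.14,3.14])/12
def step(q,row,lam=1e-2,n=6,w=.3):
    P,M=fk(q,v); t=P+M@(np.array(row[1:4])/1000); Mt=M@R.from_rotvec([row[4],0,0]).as_matrix()
    l=np.maximum(lo,q-dmax);h=np.minimum(hi,q+dmax)
    l=np.minimum(l,q-1e-6);h=np.maximum(h,q+1e-6)
    def f(x):
        A,N=fk(x,v); e=R.from_matrix(Mt@N.T).as_rotvec()
        return np.r_[A-t,w*e,lam*(x-q)]
    return least_squares(f,q,bounds=(l,h)).x
def run(q,rows,**k):
    for r_ in rows: q=step(q,r_,**k)
    return q
def show(q):
    P,M=fk(q,v); x=Rz.T@M[:,0]; tip=Rz.T@(P+.166*M[:,0]-[*C,0])*1000
    print("q",q.round(2),"tip",tip.round(0),"toolx",x.round(2),"tooly",(Rz.T@M[:,1]).round(2))
if __name__=="__main__":
    for lam in (3e-3,1e-2,):
      for w in (.1,.3,1):
        q=np.array([-.326,.19,.592,.135,-.322,2.089,1.583]); print("lam",lam,w)
        q=run(q,[(0,28,-2,-19,0)]*10,lam=lam,w=w); show(q)
        q=run(q,[(0,29,-4,-19,0)]*8,lam=lam,w=w); show(q)
        q=run(q,[(0,24,-5,-14,0)]*4,lam=lam,w=w); show(q)
        q=run(q,[(0,12,-2,-8,0)]*6,lam=lam,w=w); show(q)
        q=run(q,[(0,12,-1,-8,0)]*6,lam=lam,w=w); show(q)
E
time python3 sim.py
```

```text
lam 0.003 0.1
q [-0.78 -0.27  0.42  1.66  0.29  1.26  1.31] tip [-244.  -67.  649.] toolx [ 0.48 -0.02 -0.88] tooly [-0.06  1.   -0.05]
q [-0.89 -0.14  0.9   2.4   0.29  0.33  1.45] tip [-264. -115.  375.] toolx [ 0.48 -0.02 -0.88] tooly [-0.06  1.   -0.06]
q [-0.53  0.24  0.8   2.54 -0.36  0.04  2.19] tip [-298. -179.  278.] toolx [ 0.33 -0.25 -0.91] tooly [ 0.03  0.97 -0.25]
q [ 0.01  0.42  0.37  2.56 -0.72  0.05  2.66] tip [-361. -197.  200.] toolx [ 0.09 -0.17 -0.98] tooly [ 0.    0.99 -0.17]
q [ 0.24  0.66  0.24  2.56 -0.59  0.08  2.66] tip [-438. -197.  138.] toolx [-0.17 -0.03 -0.98] tooly [-0.02  1.   -0.03]
lam 0.003 0.3
q [-0.68 -0.21  0.4   1.63  0.26  1.06  1.33] tip [-168.  -54.  686.] toolx [ 0.63 -0.   -0.78] tooly [-0.03  1.   -0.03]
q [-0.68  0.04  0.73  2.27 -0.23  0.17  1.89] tip [-146.  -92.  416.] toolx [ 0.62 -0.03 -0.78] tooly [-0.01  1.   -0.05]
q [-0.1   0.21  0.2   2.32 -0.93  0.04  2.62] tip [-146. -119.  327.] toolx [ 0.54 -0.08 -0.84] tooly [ 0.01  1.   -0.09]
q [ 0.09  0.34  0.05  2.33 -0.91  0.04  2.66] tip [-162. -138.  264.] toolx [ 0.43 -0.06 -0.9 ] 
[... 1971 characters left out ...]
3  -0.04 -0.95] tooly [-0.02  1.   -0.05]
lam 0.01 1
q [-0.72 -0.2   0.44  1.61  0.27  1.    1.31] tip [-143.  -51.  701.] toolx [ 0.67  0.   -0.74] tooly [-0.02  1.   -0.01]
q [-0.43  0.06  0.45  2.21 -0.34  0.15  1.96] tip [-108.  -74.  438.] toolx [ 0.67 -0.   -0.74] tooly [-0.02  1.   -0.02]
q [ 0.04  0.18 -0.01  2.22 -1.    0.04  2.65] tip [-83. -88. 382.] toolx [ 0.65 -0.01 -0.76] tooly [-0.02  1.   -0.02]
q [ 0.17  0.25 -0.11  2.18 -0.97  0.04  2.66] tip [ -63. -108.  361.] toolx [ 0.63 -0.01 -0.78] tooly [-0.02  1.   -0.02]
q [ 0.23  0.33 -0.15  2.14 -0.93  0.04  2.66] tip [ -42. -124.  337.] toolx [ 0.61 -0.   -0.79] tooly [-0.02  1.   -0.02]
real	0m9.673s
user	0m9.496s
sys	0m0.176s
```

```bash
cat > s2.py <<'E'
from sim import *
def goto(q,tip,n,**k):
    for i in range(n):
        P,M=fk(q,v); t=Rz@(np.array(tip)/1000)+[*C,0]; d=M.T@(t-P-.166*M[:,0])*1000/(n-i)
        q=step(q,(0,*d,0),**k)
    return q
for a in (25,32):
  for j3 in (-.7,-.3,.5):
    p,M=pose((180,-60,330),np.radians(a))
    f=lambda q:np.r_[fk(q,v)[0]-p,.3*(fk(q,v)[1]-M).ravel(),.02*(q[2]-j3)]
    s=least_squares(f,np.clip([.2,1.1,j3,.5,-j3,1.2,1.5],lo,hi),bounds=(lo,hi)); q=s.x
    print("start",a,j3,np.abs(s.fun).max().round(3)); show(q)
    q=goto(q,(-97,-75,300),14,w=1); show(q)
    q=goto(q,(-97,-75,170),8,w=1); show(q)
    q=goto(q,(-97,-75,62),8,w=1); show(q)
E
python3 s2.py
```

```text
start 25 -0.7 0.0
q [ 0.31  0.74 -0.7   1.38  0.72  0.81  1.03] tip [180. -60. 330.] toolx [ 0.42 -0.   -0.91] tooly [ 0.  1. -0.]
q [ 0.41  0.36 -0.56  2.19  0.85  0.29  0.74] tip [-97. -75. 300.] toolx [ 0.42  0.   -0.91] tooly [-0.  1.  0.]
q [ 0.48  0.68 -0.69  2.33  2.02  0.46 -0.37] tip [-97. -75. 170.] toolx [ 0.41  0.   -0.91] tooly [-0.  1. -0.]
q [ 0.49  0.99 -0.77  2.37  2.3   0.77 -0.57] tip [-97. -75.  62.] toolx [ 0.41  0.   -0.91] tooly [-0.  1. -0.]
start 25 -0.3 0.0
q [ 0.11  0.69 -0.3   1.37  0.33  0.69  1.31] tip [180. -60. 330.] toolx [ 0.42 -0.   -0.91] tooly [ 0.  1. -0.]
q [ 0.14  0.34 -0.21  2.18  0.36  0.2   1.23] tip [-97. -75. 300.] toolx [ 0.42  0.   -0.91] tooly [-0.  1.  0.]
q [-0.01  0.54  0.01  2.17 -0.6   0.04  2.2 ] tip [-78. -78. 206.] toolx [ 0.38  0.   -0.93] tooly [-0.  1.  0.]
q [ 0.01  0.76  0.01  2.07 -1.    0.04  2.63] tip [-56. -83. 111.] toolx [ 0.29  0.01 -0.96] tooly [-0.01  1.    0.01]
start 25 0.5 0.0
q [-0.27  0.75  0.5   1.33 -0.55  0.74  1.98] tip [180. -60. 330.] toolx [ 0.42  0.   -0.91] tooly [-0.  1. -0.]
q [-0.26  0.37  0.35  2.
[... 1053 characters left out ...]
    2.16 -1.    0.04  2.63] tip [-68. -83. 232.] toolx [ 0.44  0.01 -0.9 ] tooly [-0.01  1.    0.  ]
q [ 0.04  0.73 -0.01  2.06 -1.    0.04  2.65] tip [-46. -86. 127.] toolx [ 0.32  0.02 -0.95] tooly [-0.02  1.    0.01]
start 32 0.5 0.0
q [-0.3   0.71  0.5   1.48 -0.71  0.54  2.14] tip [180. -60. 330.] toolx [ 0.53  0.   -0.85] tooly [-0.  1. -0.]
q [-0.03  0.32  0.04  2.24 -1.    0.04  2.6 ] tip [-96. -75. 305.] toolx [ 0.53 -0.   -0.85] tooly [-0.  1. -0.]
q [ 0.02  0.49 -0.    2.16 -1.    0.04  2.63] tip [-67. -83. 234.] toolx [ 0.44  0.01 -0.9 ] tooly [-0.01  1.    0.  ]
q [ 0.04  0.73 -0.02  2.06 -1.    0.04  2.65] tip [-45. -87. 128.] toolx [ 0.32  0.02 -0.95] tooly [-0.03  1.    0.01]
```

>>> carry_out --targets "0 0 0 30 0; 0 0 0 30 0; 0 5 0 30 0; 0 8 0 34 0; 0 8 0 34 0; 0 8 0 34 0; 0 8 0 34 0; 0 8 0 34 0; 0 8 0 34 0; 0 0 0 0 0"

```text
clock: 17.03
tool_pos: [0.5309, -0.0214, 0.6793]
eef_rot: [0.008, 0.406, 0.017, 0.914]
contact_force: [-0.1, -0.1, 0.0]
opening: 0.003
```

```bash
python3 -c "
from h import *
info((330,-60,600))"
```

```text
t 17.03 tcp [ 0.5309 -0.0214  0.6793] tip chest mm [ 13.  -58.3 556.1] open 0.003
axes in chest: x [ 0.67   0.014 -0.742] y [0.009 1.    0.028] z [ 0.742 -0.026  0.67 ]  q [-2.067 -0.455  1.505  1.743  0.959  0.862  0.738]
F chest [-0.08 -0.09  0.02] M [-0.    0.57  0.04]
shift tool mm [179.7   2.5 264.8]
```

>>> carry_out --targets "0 12 0 20 0; 0 15 0 22 0; 0 18 0 26 0; 0 18 0 26 0; 0 18 0 26 0; 0 18 0 26 0; 0 18 0 26 0; 0 0 0 0 0"

```text
clock: 17.7
tool_pos: [0.5614, -0.0096, 0.7532]
eef_rot: [0.005, 0.377, 0.012, 0.926]
contact_force: [0.4, 1.0, -0.2]
opening: 0.01
```

```bash
python3 -c "
from h import *
info((330,-60,600))"
```

```text
t 17.7 tcp [ 0.5614 -0.0096  0.7532] tip chest mm [ 51.7 -49.7 637.4] open 0.01
axes in chest: x [ 0.716  0.001 -0.698] y [0.015 1.    0.018] z [ 0.698 -0.024  0.716]  q [-2.158 -0.455  1.506  1.526  0.951  0.993  0.823]
F chest [ 0.46  0.95 -0.17] M [-0.01  0.66  0.04]
shift tool mm [225.5  -6.7 167.6]
```

>>> carry_out --targets "0 -30 2 -9 0; 0 -30 2 -9 0; 0 -30 2 -9 0; 0 -30 2 -9 0; 0 -30 2 -9 0; 0 -30 2 -9 0; 0 -30 2 -9 0; 0 -30 0 0 0; 0 -30 0 0 0; 0 -30 0 0 0; 0 -30 0 0 0; 0 0 0 0 0"

```text
clock: 18.7
tool_pos: [0.2789, -0.0032, 0.9403]
eef_rot: [0.005, 0.377, 0.014, 0.926]
contact_force: [0.4, 0.5, 0.4]
opening: 0.005
```

```bash
python3 -c "
from h import *
info()"
```

```text
t 18.7 tcp [ 0.2789 -0.0032  0.9403] tip chest mm [-230.5  -32.9  824.5] open 0.005
axes in chest: x [ 0.716  0.005 -0.698] y [0.012 1.    0.02 ] z [ 0.698 -0.022  0.716]  q [-1.302 -0.399  0.352  1.36   0.727  1.557  0.868]
F chest [0.41 0.51 0.37] M [0.01 0.64 0.01]
```

>>> carry_out --targets "0 -15 0 30 0; 0 -15 0 30 0; 0 -10 0 32 0; 0 0 0 32 0; 0 0 0 32 0; 0 0 0 0 0"

```text
clock: 19.2
tool_pos: [0.3502, -0.0077, 1.0491]
eef_rot: [0.008, 0.388, 0.008, 0.922]
contact_force: [-0.5, -0.3, 0.1]
opening: 0.004
```

```bash
python3 -c "
from h import *
info()"
```

```text
t 19.2 tcp [ 0.3502 -0.0077  1.0491] tip chest mm [-162.1  -41.2  930.4] open 0.004
axes in chest: x [ 0.7   -0.003 -0.715] y [0.026 0.999 0.021] z [ 0.714 -0.033  0.699]  q [-1.636 -0.162  1.009  0.774  0.518  1.711  1.262]
F chest [-0.53 -0.26  0.07] M [ 0.    0.64 -0.01]
```

>>> carry_out --targets "0 0 0 25 0; 0 0 0 25 0; 0 0 0 25 0; 0 10 0 25 0; 0 0 0 0 0"

```text
clock: 19.62
tool_pos: [0.3772, -0.0129, 1.0758]
eef_rot: [0.005, 0.383, 0.021, 0.924]
contact_force: [-0.3, 0.6, -1.5]
opening: 0.003
```

```bash
python3 -c "
from h import *
info()"
```

```text
t 19.62 tcp [ 0.3772 -0.0129  1.0758] tip chest mm [-134.   -43.8  958.5] open 0.003
axes in chest: x [ 0.707  0.018 -0.707] y [-0.     1.     0.025] z [ 0.707 -0.018  0.707]  q [-2.238 -0.21   1.413  0.531  0.711  1.85   1.323]
F chest [-0.25  0.64 -1.51] M [0.03 0.63 0.09]
```

```bash
cat > s3.py <<'E'
from sim import *
def goto(q,tip,n,**k):
    for i in range(n):
        P,M=fk(q,v); t=Rz@(np.array(tip)/1000)+[*C,0]; d=M.T@(t-P-.166*M[:,0])*1000/(n-i)
        d*=min(1,41/np.linalg.norm(d)); q=step(q,(0,*d,0),**k)
    return q
q0=np.array([-2.238,-.21,1.413,.531,.711,1.85,1.323]); show(q0)
for name,wps in dict(left=[((-134,250,900),9),((-50,350,800),6),((100,150,700),9),((200,-40,600),8)],
   back_left=[((-250,-40,800),6),((-250,250,800),9),((-50,350,700),8),((100,150,600),9),((200,-40,500),8)],
   leftlow=[((-200,250,800),11),((-100,350,600),8),((0,150,500),9),((100,-40,400),9)]).items():
    q=q0; print(name)
    for w,n in wps: q=goto(q,w,n,w=1,lam=3e-3); show(q)
E
python3 s3.py
```

```text
q [-2.24 -0.21  1.41  0.53  0.71  1.85  1.32] tip [-135.  -74.  963.] toolx [ 0.71  0.02 -0.7 ] tooly [0.   1.   0.03]
left
q [-3.01 -0.25  1.45  0.92  1.11  1.85  0.61] tip [-144.  214.  878.] toolx [ 0.72  0.03 -0.7 ] tooly [-0.    1.    0.03]
q [-3.01 -0.36  1.47  1.21  1.16  1.65  0.38] tip [-83. 266. 778.] toolx [ 0.73  0.05 -0.68] tooly [-0.02  1.    0.06]
q [-2.66 -0.46  1.51  1.34  1.13  1.31  0.54] tip [ 51. 138. 708.] toolx [ 0.73  0.06 -0.68] tooly [-0.02  1.    0.06]
q [-2.24 -0.46  1.51  1.56  1.02  0.95  0.7 ] tip [ 68. -19. 645.] toolx [ 0.75  0.05 -0.66] tooly [-0.01  1.    0.06]
back_left
q [-1.48 -0.43  0.38  1.34  0.8   1.66  0.81] tip [-226.  -43.  828.] toolx [ 0.7   0.01 -0.71] tooly [0.   1.   0.02]
q [-1.53 -0.04  0.23  1.27  0.73  1.6   0.44] tip [-250.  250.  800.] toolx [ 0.7   0.01 -0.71] tooly [0.   1.   0.02]
q [-1.17  0.3   0.36  1.19  0.47  1.14  0.66] tip [-50. 350. 700.] toolx [ 0.7   0.01 -0.71] tooly [0.   1.   0.02]
q [-0.65  0.32  0.31  1.42  0.23  0.67  1.08] tip [100. 150. 600.] toolx [ 0.7   0.01 -0.71] tooly [0.   1.   0.02]
q [-0.08  0.48  0.03  1.44 -0.01  0.45  1.54] tip [200. -40. 500.] toolx [ 0.7   0.01 -0.71] tooly [0.   1.   0.02]
leftlow
q [-1.86 -0.    0.73  1.24  0.68  1.48  0.55] tip [-200.  250.  800.] toolx [ 0.71  0.02 -0.7 ] tooly [0.   1.   0.03]
q [-1.57  0.3   0.77  1.56  0.47  0.84  0.49] tip [-100.  350.  600.] toolx [ 0.71  0.02 -0.7 ] tooly [0.   1.   0.03]
q [-1.05  0.26  0.67  1.89  0.4   0.32  0.8 ] tip [ -0. 150. 500.] toolx [ 0.71  0.02 -0.7 ] tooly [0.   1.   0.03]
q [-0.08  0.41  0.02  1.9   0.17  0.04  1.35] tip [101. -40. 403.] toolx [ 0.71  0.02 -0.7 ] tooly [0.   1.   0.03]
```

```bash
cat > s4.py <<'E'
from s3 import *
import io
q=q0
for w,n in [((-250,-40,800),6),((-250,250,800),9),((-50,350,700),8),((100,150,600),9)]: q=goto(q,w,n,w=1,lam=3e-3)
qa=q; print("----")
for name,wps in dict(a=[((250,-200,500),12),((200,-400,450),6),((100,-250,350),6),((-97,-75,300),9),((-97,-75,180),6),((-97,-75,62),8)],
  b=[((200,-40,500),8),((50,-350,450),10),((-97,-200,300),9),((-97,-75,180),6),((-97,-75,62),8)],
  c=[((300,-40,500),8),((300,-400,500),10),((100,-400,350),6),((-97,-75,250),12),((-97,-75,62),8)]).items():
    q=qa; print(name)
    for w,n in wps: q=goto(q,w,n,w=1,lam=3e-3); show(q)
E
python3 s4.py | sed -n '/----/,$p'
```

```text
----
a
q [ 0.25  0.6  -0.13  1.19 -0.15  0.59  1.86] tip [ 250. -200.  500.] toolx [ 0.7   0.01 -0.71] tooly [0.   1.   0.02]
q [ 0.64  0.71 -0.33  1.14 -0.23  0.63  2.2 ] tip [ 200. -400.  450.] toolx [ 0.7   0.01 -0.71] tooly [0.   1.   0.02]
q [ 0.61  0.56 -0.44  1.8  -0.33  0.09  2.23] tip [ 100. -250.  350.] toolx [ 0.7   0.01 -0.71] tooly [0.   1.   0.02]
q [ 0.35  0.24 -0.31  2.19 -0.99  0.04  2.66] tip [ -68. -101.  371.] toolx [ 0.64  0.03 -0.76] tooly [-0.01  1.    0.03]
q [ 0.26  0.32 -0.23  2.19 -0.98  0.04  2.66] tip [-67. -96. 326.] toolx [ 0.58  0.04 -0.81] tooly [-0.02  1.    0.04]
q [ 0.23  0.51 -0.18  2.12 -0.95  0.04  2.66] tip [ -41. -103.  246.] toolx [ 0.49  0.06 -0.87] tooly [-0.03  1.    0.05]
b
q [-0.08  0.48  0.03  1.44 -0.01  0.45  1.54] tip [200. -40. 500.] toolx [ 0.7   0.01 -0.71] tooly [0.   1.   0.02]
q [ 0.89  0.47 -0.56  1.63 -0.28  0.42  2.28] tip [  50. -350.  450.] toolx [ 0.7   0.01 -0.71] tooly [0.   1.   0.02]
q [ 1.05  0.37 -0.82  2.17 -0.7   0.04  2.66] tip [ -83. -228.  359.] toolx [ 0.67  0.04 -0.74] tooly [-0.01  1.    0.04]
q [ 0.66  0.34 -0.54  2.19 -0.85  0.04  2.66] tip [ -75. -149.  336.] toolx [ 0.61  0.06 -0.79] tooly [-0.03  1.    0.05]
q [ 0.44  0.49 -0.36  2.12 -0.86  0.04  2.66] tip [ -47. -132.  263.] toolx [ 0.52  0.09 -0.85] tooly [-0.05  1.    0.08]
c
q [-0.07  0.65  0.01  1.1  -0.01  0.6   1.54] tip [300. -40. 500.] toolx [ 0.7   0.01 -0.71] tooly [0.   1.   0.02]
q [ 0.49  0.88 -0.27  0.6  -0.13  0.96  2.03] tip [ 300. -400.  500.] toolx [ 0.7   0.01 -0.71] tooly [0.   1.   0.02]
q [ 0.73  0.66 -0.32  1.52 -0.62  0.38  2.66] tip [ 109. -400.  357.] toolx [ 0.7   0.02 -0.71] tooly [0.   1.   0.02]
q [ 0.54  0.32 -0.45  2.16 -0.9   0.04  2.66] tip [ -55. -135.  352.] toolx [ 0.63  0.05 -0.77] tooly [-0.02  1.    0.04]
q [ 0.39  0.46 -0.32  2.12 -0.89  0.04  2.66] tip [ -41. -125.  279.] toolx [ 0.54  0.07 -0.84] tooly [-0.04  1.    0.06]
```

```bash
cat > s5.py <<'E'
from s3 import *
q=q0
for w,n in [((-250,-40,800),6),((-250,250,800),9),((-50,350,700),8)]: q=goto(q,w,n,w=1,lam=3e-3)
qa=q; print("----")
for wp in [((100,150,600),9),((150,0,500),12),((200,-40,500),12)]:
    q=goto(qa,wp[0],wp[1],w=1,lam=3e-3); print(wp); show(q); qq=q
    for sgn in (1,-1):
        q=qq
        for k in range(3):
            q=run(q,[(0,0,0,0,sgn*.12)]*7,w=1,lam=3e-3); print(sgn,k); show(q)
        q=run(q,[(0,0,0,0,-sgn*.12)]*21,w=1,lam=3e-3); print("back"); show(q)
        q=goto(q,(100,-60,400),8,w=1,lam=3e-3); show(q)
        q=goto(q,(-90,-75,300),8,w=1,lam=3e-3); show(q)
        q=goto(q,(-90,-75,170),8,w=1,lam=3e-3); show(q)
        q=goto(q,(-97,-75,62),8,w=1,lam=3e-3); show(q)
E
python3 s5.py | sed -n '/----/,$p'
```

```text
----
((100, 150, 600), 9)
q [-0.65  0.32  0.31  1.42  0.23  0.67  1.08] tip [100. 150. 600.] toolx [ 0.7   0.01 -0.71] tooly [0.   1.   0.02]
1 0
q [-0.86  0.32  0.58  1.55  0.09  0.58  0.32] tip [100. 150. 600.] toolx [ 0.7   0.01 -0.71] tooly [0.53 0.66 0.54]
1 1
q [-1.1   0.39  0.87  1.58 -0.13  0.54 -0.38] tip [100. 150. 600.] toolx [ 0.7   0.01 -0.71] tooly [ 0.71 -0.12  0.7 ]
1 2
q [-1.22  0.51  1.1   1.51 -0.42  0.63 -1.03] tip [100. 150. 600.] toolx [ 0.7   0.01 -0.71] tooly [ 0.41 -0.82  0.39]
back
q [-0.66  0.33  0.33  1.42  0.21  0.67  1.09] tip [100. 150. 600.] toolx [ 0.7   0.01 -0.71] tooly [0.   1.   0.02]
q [-0.01  0.41 -0.04  1.89  0.09  0.06  1.47] tip [100. -60. 400.] toolx [ 0.7   0.01 -0.71] tooly [0.   1.   0.02]
q [ 0.13  0.23 -0.11  2.19 -1.    0.04  2.62] tip [-61. -81. 375.] toolx [ 0.65  0.02 -0.76] tooly [-0.    1.    0.02]
q [ 0.17  0.35 -0.14  2.17 -1.    0.04  2.66] tip [-57. -92. 313.] toolx [ 0.57  0.03 -0.82] tooly [-0.02  1.    0.03]
q [ 0.16  0.53 -0.12  2.11 -0.97  0.04  2.66] tip [-37. -97. 234.] toolx [ 0.47  0.04 -0.88] tooly [-0.03  1.    0.04
[... 4366 characters left out ...]
 0.39  0.66 -1.24  1.72  1.52  0.93  2.66] tip [150.  -2. 448.] toolx [ 0.72  0.   -0.69] tooly [-0.42 -0.79 -0.44]
back
q [ 0.55  0.62 -1.19  1.74  1.45  0.76  0.27] tip [150.  -2. 448.] toolx [ 0.72  0.   -0.69] tooly [0.02 1.   0.03]
q [ 0.7   0.62 -1.19  1.94  1.65  0.65  0.09] tip [100. -60. 400.] toolx [ 0.72  0.   -0.69] tooly [0.02 1.   0.03]
q [ 0.86  0.68 -1.39  2.55  2.15  0.94 -0.56] tip [-90. -75. 300.] toolx [ 0.72  0.   -0.69] tooly [0.02 1.   0.03]
q [ 0.07  0.81  0.07  2.56  3.32  1.04 -1.62] tip [-66. -80. 174.] toolx [ 0.71  0.01 -0.7 ] tooly [0.02 1.   0.03]
q [-0.41  1.69  1.31  2.56  3.77  2.   -2.66] tip [-73. -80.  58.] toolx [ 0.71  0.02 -0.71] tooly [0.01 1.   0.03]
```

>>> carry_out --targets "0 4 0 -24 0; 0 4 0 -24 0; 0 4 0 -24 0; 0 4 0 -24 0; 0 4 0 -24 0; 0 4 0 -24 0; 0 4 0 -24 0; 0 4 0 -24 0; 0 0 29 0 0; 0 0 29 0 0; 0 0 29 0 0; 0 0 29 0 0; 0 0 29 0 0; 0 0 29 0 0; 0 0 29 0 0; 0 0 29 0 0; 0 0 29 0 0; 0 0 29 0 0"

```text
clock: 21.12
tool_pos: [0.2931, 0.2696, 0.9773]
eef_rot: [0.004, 0.38, 0.017, 0.925]
contact_force: [0.4, -0.1, 0.6]
opening: 0.009
```

```bash
python3 -c "
from h import *
info((-50,350,700))"
```

```text
t 21.12 tcp [0.2931 0.2696 0.9773] tip chest mm [-207.7  240.   860.6] open 0.009
axes in chest: x [ 0.711  0.009 -0.703] y [0.007 1.    0.021] z [ 0.703 -0.02   0.711]  q [-1.33   0.033  0.231  0.991  0.66   1.638  0.701]
F chest [ 0.4  -0.12  0.64] M [0.01 0.68 0.01]
shift tool mm [226.1 107.8  -5.5]
```

```bash
python3 -c "
from h import *
d=np.load('pics/scene0.npy'); W=cloud('scene',d)
B=W[0:110,150:235].reshape(-1,3); B=B[~np.isnan(B[:,0])]; B=B[B[:,2]>-.3]; print(np.percentile(B,[1,50,99],axis=0).round(2))"
```

```text
[[ 0.67  1.43 -0.3 ]
 [ 0.83  1.49 -0.16]
 [ 1.2   1.83  0.05]]
```

>>> carry_out --targets "0 32 8 0 0; 0 32 8 0 0; 0 32 8 0 0; 0 32 8 0 0; 0 25 -20 0 0; 0 23 -29 0 0; 0 23 -29 0 0; 0 23 -29 0 0; 0 23 -29 0 0; 0 23 -29 0 0; 0 0 0 0 0"

```text
clock: 22.03
tool_pos: [0.4889, 0.1358, 0.7831]
eef_rot: [0.007, 0.383, 0.009, 0.924]
contact_force: [-0.7, -0.8, -0.8]
opening: 0.011
```

```bash
python3 -c "
from h import *
info((150,0,500))"
```

```text
t 22.03 tcp [0.4889 0.1358 0.7831] tip chest mm [-17.4  97.5 665.6] open 0.011
axes in chest: x [ 0.707 -0.002 -0.708] y [0.023 1.    0.02 ] z [ 0.707 -0.031  0.706]  q [-0.862  0.089  0.47   1.529  0.31   0.813  1.036]
F chest [-0.71 -0.78 -0.83] M [-0.03  0.68 -0.06]
shift tool mm [235.7 -96.9   4.5]
```

>>> carry_out --targets "0 29 -12 0 0; 0 29 -12 0 0; 0 29 -12 0 0; 0 29 -12 0 0; 0 29 -12 0 0; 0 29 -12 0 0; 0 29 -12 0 0; 0 29 -12 0 0; 0 0 0 0 -0.12; 0 0 0 0 -0.12; 0 0 0 0 -0.12; 0 0 0 0 -0.12"

```text
clock: 23.03
tool_pos: [0.6549, 0.0546, 0.621]
eef_rot: [-0.214, 0.366, 0.107, 0.899]
contact_force: [-0.2, 0.2, 0.1]
opening: 0.008
```

```bash
python3 -c "
from h import *
info((150,0,500))"
```

```text
t 23.03 tcp [0.6549 0.0546 0.621 ] tip chest mm [146.2  13.  504. ] open 0.008
axes in chest: x [ 0.71   0.012 -0.704] y [-0.319  0.897 -0.306] z [0.628 0.442 0.64 ]  q [-0.271  0.409  0.152  1.559  0.038  0.392  1.883]
F chest [-0.23  0.24  0.13] M [0.02 0.68 0.01]
shift tool mm [  5.4 -11.6  -6. ]
```

>>> carry_out --targets "0 0 0 0 -0.12; 0 0 0 0 -0.12; 0 0 0 0 -0.12; 0 0 0 0 -0.12; 0 0 0 0 -0.12; 0 0 0 0 -0.12; 0 0 0 0 -0.12; 0 0 0 0 -0.12; 0 0 0 0 -0.12; 0 0 0 0 -0.12; 0 0 0 0 -0.12; 0 0 0 0 -0.12; 0 0 0 0 -0.12; 0 0 0 0 -0.12"

```text
clock: 24.2
tool_pos: [0.6541, 0.0585, 0.6179]
eef_rot: [0.789, -0.182, -0.342, -0.476]
contact_force: [0.7, 1.5, -2.1]
opening: 0.004
```

```bash
python3 -c "
from h import *
info((150,0,500))"
```

```text
t 24.2 tcp [0.6541 0.0585 0.6179] tip chest mm [144.   17.3 499.5] open 0.004
axes in chest: x [ 0.7    0.014 -0.714] y [-0.63  -0.458 -0.627] z [-0.336  0.889 -0.312]  q [ 0.413  0.564 -1.045  1.524  1.122  0.772  2.649]
F chest [ 0.71  1.49 -2.12] M [0.1  0.88 0.05]
shift tool mm [  3.6   3.8 -17.6]
```

>>> carry_out --targets "0 0 0 0 0.124; 0 0 0 0 0.124; 0 0 0 0 0.124; 0 0 0 0 0.124; 0 0 0 0 0.124; 0 0 0 0 0.124; 0 0 0 0 0.124; 0 0 0 0 0.124; 0 0 0 0 0.124; 0 0 0 0 0.124; 0 0 0 0 0.124; 0 0 0 0 0.124; 0 0 0 0 0.124; 0 0 0 0 0.124; 0 0 0 0 0.124; 0 0 0 0 0.124; 0 0 0 0 0.062; 0 0 0 0 0"

```text
clock: 25.7
tool_pos: [0.6548, 0.0594, 0.6156]
eef_rot: [-0.002, 0.389, 0.022, 0.921]
contact_force: [0.5, 0.1, -0.0]
opening: 0.001
```

```bash
cat > s6.py <<'E'
from s3 import *
from h import r
q=np.array(r.get_state()["q"]); print("----"); show(q)
for w,n in [((60,-60,400),6),((-60,-75,300),7),((-85,-75,200),6),((-97,-75,120),5),((-97,-75,62),6)]:
    q=goto(q,w,n,w=1,lam=3e-3); show(q)
E
python3 s6.py | sed -n '/----/,$p'; python3 -c "
from h import *
info((60,-60,400)); info((-60,-75,300))"
```

```text
----
q [ 0.21  0.47 -0.65  1.53  0.84  0.58  0.77] tip [170.  27. 500.] toolx [ 0.7   0.02 -0.72] tooly [-0.01  1.    0.02]
q [ 0.14  0.36 -0.2   2.    1.25  0.05  0.36] tip [ 60. -60. 400.] toolx [ 0.7   0.02 -0.72] tooly [-0.01  1.    0.02]
q [ 0.74  0.53 -1.01  2.4   2.29  0.58 -0.6 ] tip [-60. -75. 300.] toolx [ 0.68  0.02 -0.73] tooly [-0.01  1.    0.02]
q [ 0.57  0.78 -0.82  2.56  2.62  0.93 -0.88] tip [-80. -76. 201.] toolx [ 0.68  0.02 -0.73] tooly [-0.01  1.    0.02]
q [ 0.07  0.94  0.09  2.56  3.34  1.12 -1.59] tip [-78. -79. 121.] toolx [ 0.68  0.03 -0.74] tooly [-0.02  1.    0.02]
q [-0.38  1.56  1.19  2.56  3.83  1.86 -2.48] tip [-86. -77.  61.] toolx [ 0.67  0.03 -0.74] tooly [-0.02  1.    0.02]
t 25.7 tcp [0.6548 0.0594 0.6156] tip chest mm [144.2  18.2 496.6] open 0.001
axes in chest: x [ 0.697  0.014 -0.717] y [-0.007  1.     0.013] z [ 0.717 -0.004  0.697]  q [ 0.215  0.468 -0.649  1.534  0.839  0.583  0.77 ]
F chest [ 0.51  0.04 -0.05] M [ 0.01  0.66 -0.08]
shift tool mm [   9.4  -78.8 -127.5]
t 25.7 tcp [0.6548 0.0594 0.6156] tip chest mm [144.2  18.2 496.6] open 0.001
axes in chest: x [ 0.697  0.014 -0.717] y [-0.007  1.     0.013] z [ 0.717 -0.004  0.697]  q [ 0.215  0.468 -0.649  1.534  0.839  0.583  0.77 ]
F chest [ 0.51  0.04 -0.05] M [ 0.01  0.66 -0.08]
shift tool mm [  -2.8  -94.3 -283.1]
```

>>> carry_out --targets "0 0 -5 -18 0; 0 0 -5 -18 0; 0 0 -5 -18 0; 0 0 -5 -18 0; 0 0 -5 -18 0; 0 0 0 0 0"

```text
clock: 26.2
tool_pos: [0.5896, 0.0314, 0.55]
eef_rot: [-0.006, 0.392, 0.021, 0.92]
contact_force: [-0.9, -0.7, -0.8]
opening: 0.003
```

```bash
python3 s6.py | sed -n '/----/,$p'; python3 -c "
from h import *
info((-60,-75,300))"
```

```text
----
q [ 0.18  0.4  -0.48  1.84  1.04  0.33  0.51] tip [102.   5. 434.] toolx [ 0.69  0.02 -0.72] tooly [-0.01  1.    0.01]
q [ 0.19  0.36 -0.27  1.99  1.22  0.08  0.39] tip [ 60. -60. 400.] toolx [ 0.69  0.02 -0.72] tooly [-0.01  1.    0.01]
q [ 0.73  0.53 -1.    2.4   2.28  0.56 -0.59] tip [-60. -75. 300.] toolx [ 0.68  0.02 -0.73] tooly [-0.01  1.    0.01]
q [ 0.56  0.77 -0.82  2.56  2.61  0.92 -0.88] tip [-82. -76. 201.] toolx [ 0.68  0.02 -0.74] tooly [-0.01  1.    0.01]
q [ 0.06  0.93  0.1   2.56  3.34  1.11 -1.59] tip [-79. -79. 121.] toolx [ 0.67  0.02 -0.74] tooly [-0.02  1.    0.01]
q [-0.39  1.56  1.2   2.56  3.83  1.85 -2.48] tip [-87. -77.  61.] toolx [ 0.67  0.02 -0.74] tooly [-0.02  1.    0.02]
t 26.2 tcp [0.5896 0.0314 0.55  ] tip chest mm [ 77.4  -8.2 430.4] open 0.003
axes in chest: x [ 0.693  0.011 -0.721] y [-0.009  1.     0.006] z [0.721 0.002 0.693]  q [ 0.182  0.396 -0.484  1.835  1.04   0.328  0.514]
F chest [-0.88 -0.65 -0.84] M [-0.08  0.79 -0.05]
shift tool mm [  -2.   -66.5 -189.6]
```

```bash
cat > s7.py <<'E'
from s3 import *
from h import r
q0=np.array(r.get_state()["q"]); print("----")
for y in (60,-10,-60):
    q=q0; print(y)
    for w,n in [((40,y,400),5),((-20,y,350),5),((-60,y,300),5),((-70,-75,250),6)]:
        q=goto(q,w,n,w=1,lam=3e-3); show(q)
E
python3 s7.py | sed -n '/----/,$p'
```

```text
----
60
q [-0.05  0.34 -0.31  2.03  1.5   0.28 -0.08] tip [ 40.  60. 400.] toolx [ 0.69  0.02 -0.72] tooly [-0.01  1.    0.01]
q [ 0.08  0.36 -0.52  2.24  2.02  0.42 -0.64] tip [-20.  60. 350.] toolx [ 0.69  0.02 -0.72] tooly [-0.01  1.    0.01]
q [ 0.12  0.45 -0.65  2.4   2.24  0.64 -0.91] tip [-60.  60. 300.] toolx [ 0.69  0.02 -0.72] tooly [-0.01  1.    0.01]
q [ 0.54  0.6  -0.72  2.49  2.67  0.7  -0.96] tip [-70. -75. 250.] toolx [ 0.69  0.02 -0.72] tooly [-0.01  1.    0.01]
-10
q [ 0.04  0.33 -0.21  2.04  1.52  0.12  0.01] tip [ 40. -10. 401.] toolx [ 0.69  0.02 -0.72] tooly [-0.01  1.    0.01]
q [ 0.39  0.38 -0.69  2.25  2.12  0.38 -0.58] tip [-20. -10. 350.] toolx [ 0.69  0.02 -0.72] tooly [-0.01  1.    0.01]
q [ 0.44  0.48 -0.83  2.42  2.32  0.62 -0.8 ] tip [-60. -10. 300.] toolx [ 0.69  0.02 -0.72] tooly [-0.01  1.    0.01]
q [ 0.61  0.63 -0.85  2.49  2.55  0.74 -0.84] tip [-70. -75. 250.] toolx [ 0.69  0.02 -0.72] tooly [-0.01  1.    0.01]
-60
q [ 0.15  0.33 -0.2   2.04  1.4   0.04  0.22] tip [ 40. -60. 400.] toolx [ 0.69  0.02 -0.72] tooly [-0.01  1.    0.01]
q [ 0.62  0.41 -0.84  2.25  2.11  0.36 -0.45] tip [-20. -60. 350.] toolx [ 0.69  0.02 -0.73] tooly [-0.01  1.    0.01]
q [ 0.67  0.52 -0.98  2.41  2.3   0.6  -0.65] tip [-60. -60. 300.] toolx [ 0.69  0.02 -0.73] tooly [-0.01  1.    0.01]
q [ 0.68  0.68 -0.99  2.5   2.43  0.79 -0.72] tip [-70. -75. 250.] toolx [ 0.69  0.02 -0.73] tooly [-0.01  1.    0.01]
```

>>> carry_out --targets "0 0 17 -10 0; 0 0 17 -10 0; 0 0 17 -10 0; 0 0 17 -10 0; 0 0 0 -15 0; 0 0 0 -15 0; 0 0 0 -15 0; 0 0 0 -15 0; 0 0 0 0 0"

```text
clock: 26.95
tool_pos: [0.5167, 0.0992, 0.4824]
eef_rot: [-0.006, 0.39, 0.023, 0.921]
contact_force: [0.1, -0.1, -1.2]
opening: 0.005
```

```bash
python3 -c "
from h import *
info((-60,60,300))"
```

```text
t 26.95 tcp [0.5167 0.0992 0.4824] tip chest mm [  7.4  62.9 363.3] open 0.005
axes in chest: x [ 0.696  0.015 -0.718] y [-0.013  1.     0.008] z [0.718 0.004 0.696]  q [-0.103  0.384 -0.327  2.11   1.844  0.344 -0.472]
F chest [ 0.12 -0.09 -1.23] M [-0.    0.75  0.02]
shift tool mm [ -1.5  -2.5 -92.5]
```

>>> carry_out --targets "0 0 0 -19 0; 0 0 0 -19 0; 0 0 -5 -19 0; 0 0 -15 -19 0; 0 0 -25 -19 0; 0 0 -25 0 0; 0 0 -25 0 0; 0 0 -25 0 0; 0 0 -20 0 0; 0 0 0 0 0"

```text
clock: 27.78
tool_pos: [0.4581, -0.0484, 0.4171]
eef_rot: [-0.004, 0.387, 0.017, 0.922]
contact_force: [0.5, -0.2, -0.3]
opening: 0.004
```

```bash
python3 s6.py | sed -n '/----/,$p'; python3 -c "
from h import *
info((-97,-75,180))"
```

```text
----
q [ 0.44  0.48 -0.61  2.36  2.6   0.49 -0.95] tip [-37. -56. 295.] toolx [ 0.69  0.01 -0.72] tooly [-0.    1.    0.01]
q [ 0.15  0.37 -0.18  2.02  2.2   0.04 -0.58] tip [ 56. -59. 388.] toolx [ 0.7   0.01 -0.72] tooly [-0.    1.    0.01]
q [ 0.57  0.47 -0.73  2.41  2.6   0.51 -0.92] tip [-60. -75. 300.] toolx [ 0.7   0.01 -0.72] tooly [-0.    1.    0.01]
q [ 0.32  0.7  -0.37  2.56  3.    0.88 -1.27] tip [-78. -77. 202.] toolx [ 0.7   0.01 -0.72] tooly [-0.    1.    0.01]
q [-0.17  1.05  0.55  2.56  3.61  1.3  -1.95] tip [-75. -80. 121.] toolx [ 0.69  0.02 -0.72] tooly [-0.01  1.    0.02]
q [-0.41  1.71  1.38  2.56  3.83  2.02 -2.66] tip [-81. -78.  60.] toolx [ 0.69  0.02 -0.73] tooly [-0.01  1.    0.02]
t 27.78 tcp [ 0.4581 -0.0484  0.4171] tip chest mm [-55.5 -84.5 298.8] open 0.004
axes in chest: x [ 0.701  0.004 -0.713] y [0.    1.    0.005] z [ 0.713 -0.004  0.701]  q [ 0.439  0.478 -0.615  2.363  2.596  0.488 -0.951]
F chest [ 0.52 -0.25 -0.29] M [-0.08  0.64 -0.04]
shift tool mm [  55.6    8.8 -112.9]
```

>>> carry_out --targets "0 11 1 -17 0; 0 11 1 -17 0; 0 11 1 -17 0; 0 11 1 -17 0; 0 -14 0 -14 0; 0 -14 0 -14 0; 0 -14 0 -14 0; 0 0 0 0 0"

```text
clock: 28.45
tool_pos: [0.4223, -0.0311, 0.3327]
eef_rot: [0.0, 0.385, 0.029, 0.923]
contact_force: [-0.1, 0.0, -0.4]
opening: 0.007
```

```bash
python3 -c "
from h import *
info((-97,-75,180))"
```

```text
t 28.45 tcp [ 0.4223 -0.0311  0.3327] tip chest mm [-90.2 -61.7 214.9] open 0.007
axes in chest: x [ 0.704  0.029 -0.71 ] y [-0.019  1.     0.022] z [ 0.71  -0.003  0.704]  q [ 0.614  0.881 -1.169  2.556  2.333  1.106 -0.678]
F chest [-0.08  0.   -0.35] M [-0.05  0.7  -0.01]
shift tool mm [ 19.6 -13.9 -29.4]
```

>>> carry_out --targets "0 -8 -3 -18 0; 0 -8 -3 -18 0; 0 -8 -3 -18 0; 0 -8 -3 -18 0; 0 0 0 0 0"

```text
clock: 28.87
tool_pos: [0.4119, -0.0557, 0.3274]
eef_rot: [-0.002, 0.402, 0.03, 0.915]
contact_force: [-0.3, -0.9, 0.5]
opening: 0.007
```

```bash
python3 -c "
from h import *
info((-97,-75,180))"
```

```text
t 28.87 tcp [ 0.4119 -0.0557  0.3274] tip chest mm [-106.   -85.7  205.2] open 0.007
axes in chest: x [ 0.676  0.031 -0.736] y [-0.023  1.     0.02 ] z [0.736 0.003 0.677]  q [ 0.778  1.045 -1.467  2.559  2.135  1.248 -0.404]
F chest [-0.36 -0.87  0.48] M [0.03 0.65 0.01]
shift tool mm [ 25.   10.  -10.4]
```

>>> carry_out --targets "0 -10 0 -20 0; 0 -10 0 -20 0; 0 -10 0 -20 0; 0 -10 0 -20 0; 0 0 0 0 0"

```text
clock: 29.28
tool_pos: [0.3952, -0.0793, 0.3326]
eef_rot: [-0.001, 0.425, 0.039, 0.904]
contact_force: [1.1, 0.3, 0.1]
opening: 0.004
```

```bash
python3 -c "
from h import *
info((-100,-80,120))"
```

```text
t 29.28 tcp [ 0.3952 -0.0793  0.3326] tip chest mm [-130. -106.  205.] open 0.004
axes in chest: x [ 0.638  0.047 -0.769] y [-0.036  0.999  0.031] z [0.769 0.008 0.639]  q [ 0.875  1.006 -1.469  2.559  2.095  1.124 -0.334]
F chest [1.11 0.26 0.11] M [-0.09  0.57  0.04]
shift tool mm [ 85.7  22.2 -31. ]
```

>>> carry_out --targets "0 -10 4 -22 0; 0 -10 4 -22 0; 0 -10 4 -22 0; 0 -10 4 -22 0; 0 -10 4 -22 0; 0 0 0 0 0"

```text
clock: 29.78
tool_pos: [0.3673, -0.1018, 0.3457]
eef_rot: [0.004, 0.458, 0.052, 0.888]
contact_force: [-0.0, -0.2, -0.3]
opening: 0.005
```

```bash
python3 -c "
from h import *
info((-105,-80,110))"
```

```text
t 29.78 tcp [ 0.3673 -0.1018  0.3457] tip chest mm [-168.4 -122.6  211. ] open 0.005
axes in chest: x [ 0.579  0.077 -0.812] y [-0.055  0.997  0.055] z [0.814 0.012 0.581]  q [ 0.997  0.928 -1.471  2.559  2.012  0.941 -0.237]
F chest [-0.02 -0.17 -0.25] M [-0.1   0.57  0.01]
shift tool mm [121.9  33.4  -6.6]
```

```bash
cat > s8.py <<'E'
from s3 import *
from h import r
q=np.array(r.get_state()["q"]); print("----"); show(q)
P,M=fk(q,v); 
off=Rz@np.zeros(3)
# correct FK bias so targets are in measured coordinates
st=r.get_state(); Mt=R.from_quat(st["eef_rot"]).as_matrix(); real=Rz.T@(st["tool_pos"]+.166*Mt[:,0]-[*C,0])*1000
sim=Rz.T@(P+.166*M[:,0]-[*C,0])*1000; b=sim-real; print("bias",b.round(1))
for w,n in [((-105,-80,110),6),((-105,-80,62),4),((-85,-80,66),4),((-83,-80,110),6),((-60,-80,160),6),((0,-80,215),6),((75,-80,225),6)]:
    q=goto(q,np.array(w)+b,n,w=1,lam=3e-3); show(q)
E
python3 s8.py | sed -n '/----/,$p'
```

```text
----
q [ 1.    0.93 -1.47  2.56  2.01  0.94 -0.24] tip [-143. -106.  212.] toolx [ 0.57  0.09 -0.81] tooly [-0.06  1.    0.07]
bias [25.6 16.6  1.4]
q [ 0.75  1.21 -1.31  2.48  2.23  1.18 -0.32] tip [-79. -63. 111.] toolx [ 0.57  0.09 -0.81] tooly [-0.06  1.    0.07]
q [ 0.74  1.34 -1.25  2.48  2.34  1.26 -0.32] tip [-79. -63.  63.] toolx [ 0.57  0.09 -0.81] tooly [-0.06  1.    0.07]
q [ 0.74  1.32 -1.25  2.43  2.32  1.21 -0.28] tip [-59. -63.  67.] toolx [ 0.57  0.09 -0.81] tooly [-0.06  1.    0.07]
q [ 0.75  1.21 -1.3   2.42  2.21  1.14 -0.27] tip [-57. -63. 111.] toolx [ 0.57  0.09 -0.81] tooly [-0.06  1.    0.07]
q [ 0.78  1.1  -1.35  2.34  2.06  1.03 -0.17] tip [-34. -63. 161.] toolx [ 0.57  0.09 -0.81] tooly [-0.06  1.    0.07]
q [ 0.77  1.   -1.36  2.14  1.85  0.9   0.05] tip [ 26. -63. 216.] toolx [ 0.57  0.09 -0.81] tooly [-0.06  1.    0.07]
q [ 0.71  1.02 -1.32  1.93  1.74  0.86  0.25] tip [101. -63. 226.] toolx [ 0.57  0.09 -0.81] tooly [-0.06  1.    0.07]
```

>>> carry_out --targets "0 20 5 -1 0; 0 20 5 -1 0; 0 20 6 -1 0; 0 20 6 -1 0; 0 20 6 -1 0; 0 20 6 -1 0; 0 0 0 0 0"

```text
clock: 30.37
tool_pos: [0.4305, -0.054, 0.2439]
eef_rot: [0.006, 0.458, 0.054, 0.887]
contact_force: [-0.3, -0.6, -0.2]
opening: 0.003
```

```bash
python3 -c "
from h import *
info((-105,-82,60))
p,d=eyes.snapshot('scene'); cv2.imwrite('pics/c1.png',cv2.resize(p[120:300,220:440],None,fx=3.3,fy=3.3,interpolation=cv2.INTER_CUBIC))
"
```

```text
t 30.37 tcp [ 0.4305 -0.054   0.2439] tip chest mm [-103.9  -76.3  109. ] open 0.003
axes in chest: x [ 0.577  0.081 -0.813] y [-0.055  0.997  0.06 ] z [0.815 0.011 0.58 ]  q [ 0.742  1.224 -1.331  2.494  2.213  1.212 -0.325]
F chest [-0.35 -0.57 -0.19] M [-0.09  0.58  0.05]
shift tool mm [ 38.7  -8.6 -29.4]
```

View pics/c1.png

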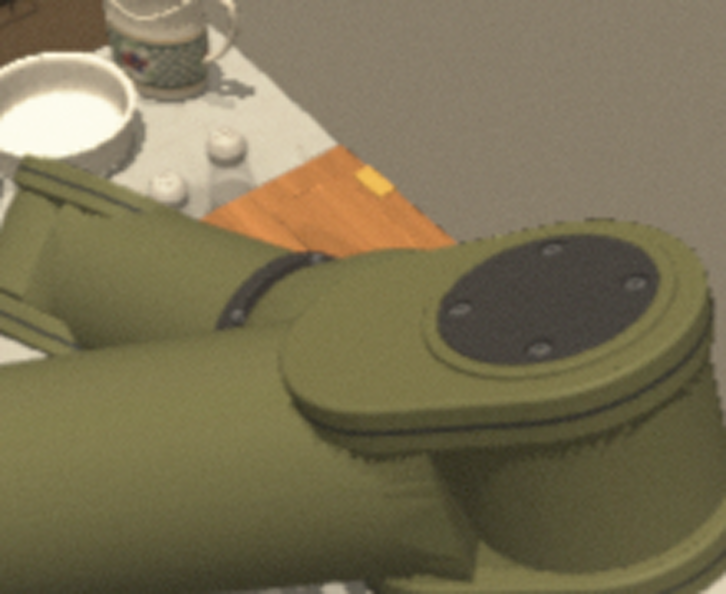

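>>> carry_out --targets "0 10 -1 -7 0; 0 10 -1 -7 0; 0 10 -2 -8 0; 0 10 -2 -8 0; 0 0 0 0 0"

```text
clock: 30.83
tool_pos: [0.427, -0.0599, 0.1949]
eef_rot: [0.005, 0.459, 0.053, 0.887]
contact_force: [-0.9, 0.1, -1.1]
opening: 0.009
```

```bash
python3 -c "
from h import *
info((-85,-82,62))
"
```

```text
t 30.83 tcp [ 0.427  -0.0599  0.1949] tip chest mm [-107.6  -82.5   59.9] open 0.009
axes in chest: x [ 0.576  0.078 -0.813] y [-0.054  0.997  0.058] z [0.815 0.011 0.579]  q [ 0.738  1.349 -1.267  2.503  2.332  1.287 -0.321]
F chest [-0.92  0.12 -1.12] M [ 0.    0.57 -0.02]
shift tool mm [11.3 -0.6 19.7]
```

```bash
cat > lift.py <<'E'
from h import *
import sys
def tipat(th,s=15):
    n=np.array([.815,.58]); x=np.array([.577,-.813])
    if th<.95:
        p=np.array([65-150*np.cos(th),85+150*np.sin(th)]); return p-9*n+s*x
    c=np.array([65-(150-s)*np.cos(th),85+(150-s)*np.sin(th)]); return c-9*n
def plan(ths,y=-82,start=None):
    s=r.get_state(); M=Rot.from_quat(s["eef_rot"]).as_matrix(); tip=w2c(s["tool_pos"]+M[:,0]*r.tcp_to_tips)*1000
    for th in ths:
        t=tipat(th); g=np.array([t[0],y,t[1]]); d=M.T@(Rz@(g-tip)); print(round(th,2),g.round(0),d.round(1)); tip=g
if __name__=="__main__":
    info(); plan(eval(sys.argv[1]))
E
python3 lift.py "np.r_[-.06,-.03,0,np.arange(.06,.5,.06)]"
```

```text
t 30.83 tcp [ 0.427  -0.0599  0.1949] tip chest mm [-107.6  -82.5   59.9] open 0.009
axes in chest: x [ 0.576  0.078 -0.813] y [-0.054  0.997  0.058] z [0.815 0.011 0.579]  q [ 0.738  1.349 -1.267  2.503  2.332  1.287 -0.321]
F chest [-0.92  0.12 -1.12] M [ 0.    0.57 -0.02]
-0.06 [-83. -82.  59.] [15.  -0.9 19. ]
-0.03 [-84. -82.  63.] [-3.8  0.3  2.4]
0.0 [-84. -82.  68.] [-3.7  0.3  2.5]
0.06 [-83. -82.  77.] [-7.2  0.5  5.4]
0.12 [-83. -82.  86.] [-6.8  0.5  5.8]
0.18 [-81. -82.  94.] [-6.5  0.4  6.2]
0.24 [-79. -82. 103.] [-6.1  0.4  6.6]
0.3 [-77. -82. 112.] [-5.7  0.4  7. ]
0.36 [-74. -82. 120.] [-5.2  0.3  7.3]
0.42 [-71. -82. 129.] [-4.8  0.3  7.6]
0.48 [-67. -82. 137.] [-4.3  0.3  7.9]
```

>>> carry_out --targets "0 4 0 5 0; 0 5 0 7 0; 0 6 -1 7 0; 0 -4 0 2 0; 0 -4 0 3 0; 0 -4 0 3 0; 0 -3 0 2 0; 0 0 0 0 0"

```text
clock: 31.5
tool_pos: [0.451, -0.0592, 0.2135]
eef_rot: [0.005, 0.458, 0.054, 0.888]
contact_force: [-1.6, 0.9, -1.3]
opening: 0.006
```

```bash
python3 lift.py "np.arange(.12,1.0,.07)"; python3 -c "
from h import *
p,d=eyes.snapshot('scene'); cv2.imwrite('pics/c2.png',cv2.resize(p[120:300,220:440],None,fx=3.3,fy=3.3,interpolation=cv2.INTER_CUBIC))
p,d=eyes.snapshot('top'); cv2.imwrite('pics/c3.png',cv2.resize(p[130:270,185:425],None,fx=3.3,fy=3.3,interpolation=cv2.INTER_CUBIC))
"
```

```text
t 31.5 tcp [ 0.451  -0.0592  0.2135] tip chest mm [-83.3 -82.5  78.8] open 0.006
axes in chest: x [ 0.579  0.08  -0.812] y [-0.056  0.997  0.057] z [0.814 0.013 0.581]  q [ 0.747  1.295 -1.284  2.434  2.276  1.203 -0.268]
F chest [-1.58  0.94 -1.29] M [-0.07  0.95  0.04]
0.12 [-83. -82.  86.] [-5.   0.8  4.5]
0.19 [-81. -82.  96.] [-7.5  0.5  7.3]
0.26 [-79. -82. 106.] [-7.   0.5  7.9]
0.33 [-76. -82. 116.] [-6.4  0.4  8.3]
0.4 [-72. -82. 126.] [-5.8  0.4  8.7]
0.47 [-67. -82. 136.] [-5.2  0.3  9.1]
0.54 [-62. -82. 145.] [-4.5  0.2  9.5]
0.61 [-57. -82. 154.] [-3.8  0.2  9.8]
0.68 [-50. -82. 162.] [-3.2  0.1 10. ]
0.75 [-43. -82. 170.] [-2.5  0.1 10.2]
0.82 [-36. -82. 177.] [-1.7  0.  10.4]
0.89 [-28. -82. 184.] [-1.  -0.1 10.4]
0.96 [-20. -82. 190.] [-0.2 -0.1 10.4]
```

View pics/c3.png

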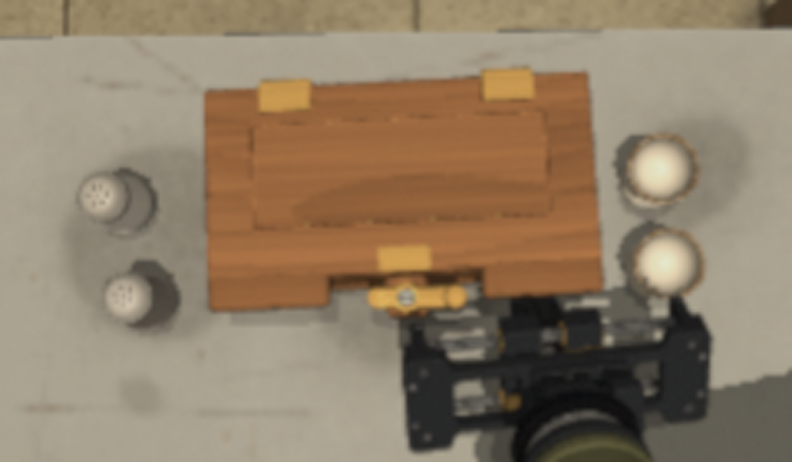

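The top view shows the fingertips under the right lip at about (545,300), with the button parallel to the front at (415,297) and the cups clear. I'll lift now.

>>> carry_out --targets "0 -5 0.5 5 0; 0 -7 0.5 7 0; 0 -7 0.5 8 0; 0 -6.5 0.5 8 0; 0 -6 0.5 9 0; 0 0 0 0 0"

```text
clock: 32.1
tool_pos: [0.4638, -0.0582, 0.262]
eef_rot: [0.005, 0.456, 0.053, 0.888]
contact_force: [-2.8, 0.2, -0.3]
opening: 0.004
```

```bash
python3 lift.py "np.arange(.47,1.0,.07)"; python3 -c "
from h import *
p,d=eyes.snapshot('top'); cv2.imwrite('pics/c4.png',cv2.resize(p[130:270,185:425],None,fx=3.3,fy=3.3,interpolation=cv2.INTER_CUBIC)); np.save('pics/c4.npy',d)
W=cloud('top',d); 
P=((W.reshape(-1,3)-[C[0],C[1],0])@Rz)*1000
m=(P[:,1]>60)&(P[:,1]<120)&(P[:,0]>-90)&(P[:,0]<60)&(P[:,2]>60); X=P[m]; k=np.polyfit(X[:,0],X[:,2],1); print('lid slope angle',-np.arctan(k[0]),m.sum())
"
```

```text
t 32.1 tcp [ 0.4638 -0.0582  0.262 ] tip chest mm [-70.  -81.9 127.6] open 0.004
axes in chest: x [ 0.581  0.079 -0.81 ] y [-0.056  0.997  0.057] z [0.812 0.012 0.584]  q [ 0.766  1.176 -1.333  2.39   2.156  1.107 -0.226]
F chest [-2.76  0.3  -0.33] M [-0.11  1.08  0.01]
0.47 [-67. -82. 136.] [-4.9  0.3  6.7]
0.54 [-62. -82. 145.] [-4.5  0.2  9.5]
0.61 [-57. -82. 154.] [-3.8  0.2  9.8]
0.68 [-50. -82. 162.] [-3.1  0.1 10. ]
0.75 [-43. -82. 170.] [-2.4  0.1 10.2]
0.82 [-36. -82. 177.] [-1.7  0.  10.4]
0.89 [-28. -82. 184.] [-1.  -0.  10.5]
0.96 [-20. -82. 190.] [-0.2 -0.1 10.4]
lid slope angle 0.402302532603359 1621
```

View pics/c4.png

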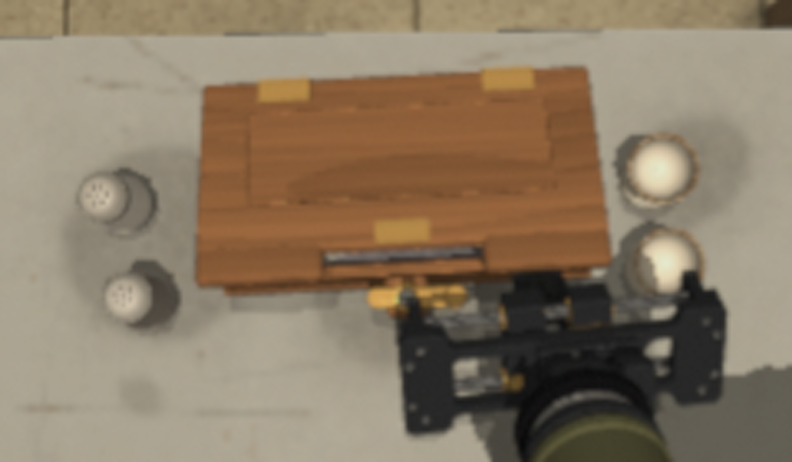

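The lid is up to 0.40 rad, as planned, and the button and chest haven't moved. I'll keep raising it.

>>> carry_out --targets "0 -5 0 7 0; 0 -4.5 0 9.5 0; 0 -4 0 10 0; 0 -3 0 10 0; 0 -2.5 0 10 0; 0 -1.5 0 10.5 0; 0 -1 0 10.5 0; 0 0 0 10.5 0; 0 0 0 0 0"

```text
clock: 32.9
tool_pos: [0.516, -0.057, 0.3242]
eef_rot: [0.006, 0.456, 0.053, 0.888]
contact_force: [-1.4, 0.3, 0.4]
opening: 0.004
```

```bash
sed -i 's/info(); plan/info(); plan/' lift.py; python3 lift.py "np.arange(1.0,1.76,.06)"; python3 -c "
from h import *
p,d=eyes.snapshot('top'); 
W=cloud('top',d); 
P=((W.reshape(-1,3)-[C[0],C[1],0])@Rz)*1000
m=(P[:,1]>60)&(P[:,1]<120)&(P[:,0]>-50)&(P[:,0]<80)&(P[:,2]>100); X=P[m]; k=np.polyfit(X[:,0],X[:,2],1); print('lid slope angle',-np.arctan(k[0]),m.sum())
"
```

```text
t 32.9 tcp [ 0.516  -0.057   0.3242] tip chest mm [-17.7 -82.5 189.8] open 0.004
axes in chest: x [ 0.582  0.079 -0.809] y [-0.055  0.997  0.058] z [0.812 0.01  0.584]  q [ 0.779  1.038 -1.349  2.21   1.952  0.931 -0.04 ]
F chest [-1.39  0.36  0.38] M [-0.02  0.66  0.03]
1.0 [-15. -82. 193.] [-1.4  0.6  4. ]
1.06 [ -8. -82. 198.] [ 0.7 -0.1  8.1]
1.12 [ -1. -82. 201.] [ 1.1 -0.2  8. ]
1.18 [  6. -82. 205.] [ 1.6 -0.2  7.9]
1.24 [ 14. -82. 207.] [ 2.1 -0.2  7.8]
1.3 [ 22. -82. 210.] [ 2.6 -0.3  7.7]
1.36 [ 29. -82. 212.] [ 3.  -0.3  7.5]
1.42 [ 37. -82. 213.] [ 3.5 -0.4  7.3]
1.48 [ 45. -82. 214.] [ 3.9 -0.4  7.1]
1.54 [ 54. -82. 215.] [ 4.3 -0.4  6.8]
1.6 [ 62. -82. 215.] [ 4.7 -0.4  6.6]
1.66 [ 70. -82. 214.] [ 5.1 -0.5  6.3]
1.72 [ 78. -82. 213.] [ 5.5 -0.5  6. ]
lid slope angle 0.9339420214013177 963
```

>>> carry_out --targets "0 -1 0 4 0; 0 0.5 0 8 0; 0 1 0 8 0; 0 1.5 0 8 0; 0 2 0 8 0; 0 2.5 0 7.5 0; 0 3 0 7.5 0; 0 1.7 0 3.7 0; 0 1.8 0 3.7 0; 0 1.9 0 3.6 0; 0 2 0 3.5 0; 0 2 0 3.4 0; 0 2 0 3.4 0; 0 0 0 0 0"

```text
clock: 34.12
tool_pos: [0.5857, -0.0524, 0.3474]
eef_rot: [0.005, 0.458, 0.053, 0.887]
contact_force: [0.6, 0.6, -0.4]
opening: 0.003
```

```bash
python3 -c "
from h import *
info((62,-82,215))
p,d=eyes.snapshot('top'); cv2.imwrite('pics/c5.png',cv2.resize(p[90:270,165:425],None,fx=3,fy=3,interpolation=cv2.INTER_CUBIC))
p,d=eyes.snapshot('scene'); cv2.imwrite('pics/c6.png',cv2.resize(p[100:300,220:440],None,fx=3,fy=3,interpolation=cv2.INTER_CUBIC))
"
```

```text
t 34.12 tcp [ 0.5857 -0.0524  0.3474] tip chest mm [ 51.6 -80.3 212.7] open 0.003
axes in chest: x [ 0.578  0.079 -0.812] y [-0.055  0.997  0.058] z [0.814 0.011 0.581]  q [ 0.729  1.017 -1.311  1.999  1.798  0.854  0.168]
F chest [ 0.63  0.57 -0.4 ] M [-0.07  0.5   0.04]
shift tool mm [ 4.  -2.1  9.8]
```

View pics/c5.png

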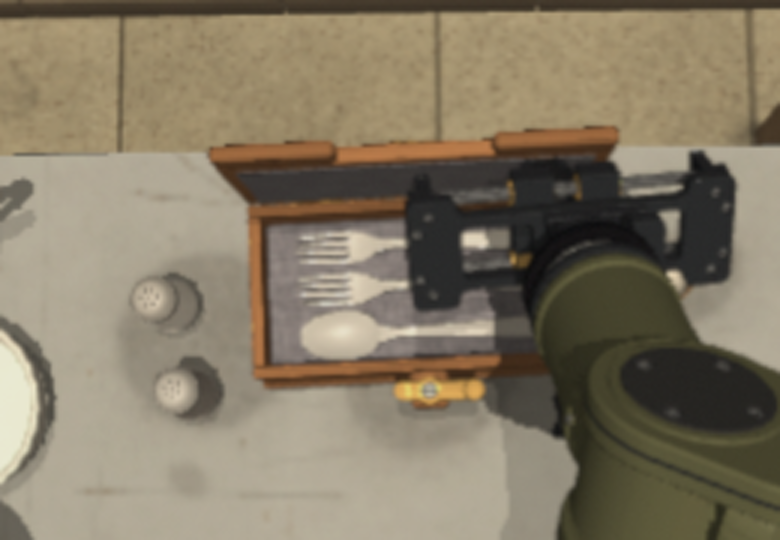

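View pics/c6.png

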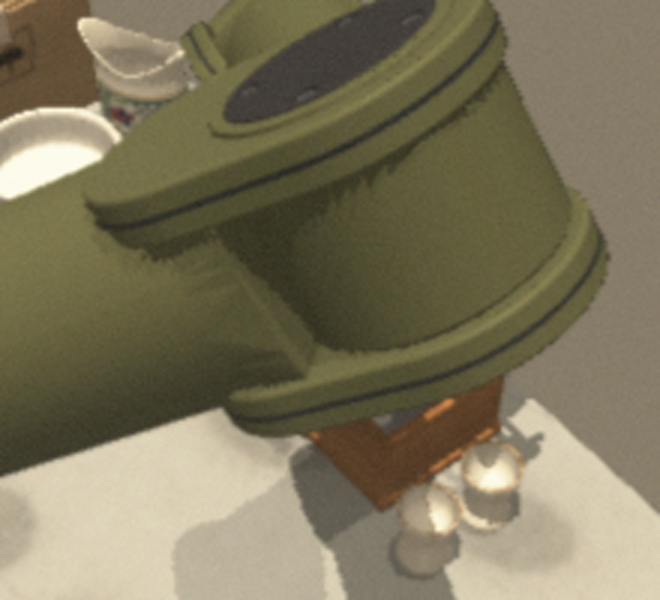

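```bash
python3 -c "
from h import *
for th in (1.45,1.54,1.65,1.75,1.85,1.95):
    pts=[c2w([.065-.15*np.cos(th),y,.085+.15*np.sin(th)]) for y in (.13,.05)]
    print(th,((proj('top',pts)-[165,90]+.5)*3).round(0).tolist())
info((75,-82,213))"
```

```text
1.45 [[210.0, 188.0], [338.0, 182.0]]
1.54 [[209.0, 166.0], [337.0, 160.0]]
1.65 [[208.0, 141.0], [336.0, 135.0]]
1.75 [[208.0, 119.0], [335.0, 113.0]]
1.85 [[209.0, 97.0], [335.0, 92.0]]
1.95 [[210.0, 78.0], [335.0, 72.0]]
t 34.22 tcp [ 0.585  -0.0524  0.3472] tip chest mm [ 50.8 -80.3 212.4] open 0.005
axes in chest: x [ 0.578  0.079 -0.812] y [-0.055  0.997  0.058] z [0.814 0.011 0.58 ]  q [ 0.729  1.017 -1.311  2.     1.798  0.854  0.167]
F chest [-0.23 -0.08 -0.18] M [-0.05  0.55 -0.04]
shift tool mm [13.4 -3.  20.1]
```

>>> carry_out --targets "0 2.3 -0.2 3.4 0; 0 2.3 -0.2 3.4 0; 0 2.4 -0.2 3.3 0; 0 2.4 -0.2 3.2 0; 0 2.5 -0.2 3.2 0; 0 2.5 -0.2 3.1 0; 0 0 0 0 0"

```text
clock: 34.8
tool_pos: [0.6101, -0.0515, 0.3469]
eef_rot: [0.006, 0.458, 0.053, 0.887]
contact_force: [0.6, -0.1, -0.8]
opening: 0.007
```

```bash
python3 -c "
from h import *
info((90,-82,210))
p,d=eyes.snapshot('top'); cv2.imwrite('pics/c7.png',cv2.resize(p[90:270,165:425],None,fx=3,fy=3,interpolation=cv2.INTER_CUBIC))
"
```

```text
t 34.8 tcp [ 0.6101 -0.0515  0.3469] tip chest mm [ 76.  -80.3 212.1] open 0.007
axes in chest: x [ 0.578  0.079 -0.812] y [-0.055  0.997  0.058] z [0.814 0.011 0.581]  q [ 0.706  1.031 -1.295  1.93   1.767  0.844  0.228]
F chest [ 0.58 -0.12 -0.83] M [-0.07  0.52 -0.06]
shift tool mm [ 9.7 -2.6 10.2]
```

View pics/c7.png

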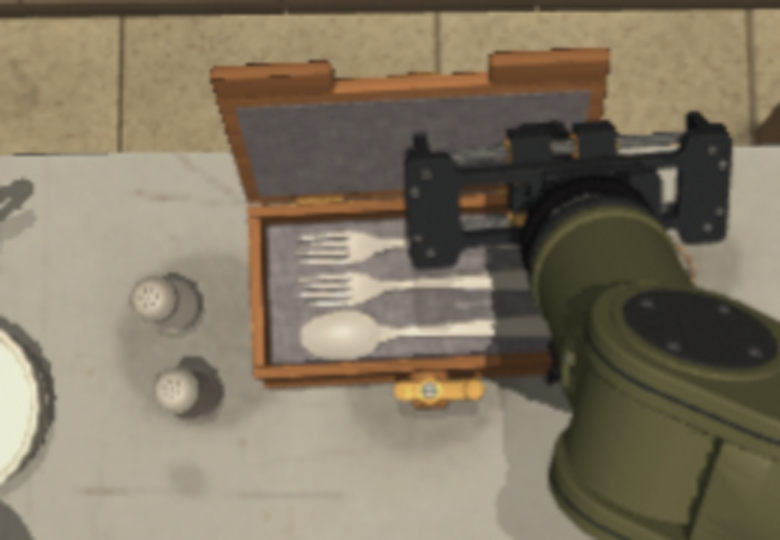

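The lid has dropped back: its edge at row 80 matches the 1.95 rad stop. I'll retreat now.

>>> carry_out --targets "0 -15 0 -8 0; 0 -25 0 -8 0; 0 -30 0 -5 0; 0 -30 0 0 0; 0 -30 0 0 0; 0 -30 0 0 0; 0 0 0 -20 0; 0 0 0 -20 0; 0 0 0 0 0; 0 0 0 0 0"

```text
clock: 35.68
tool_pos: [0.4673, -0.0699, 0.4413]
eef_rot: [0.005, 0.458, 0.053, 0.887]
contact_force: [-0.0, -0.6, -0.2]
opening: 0.004
```

```bash
python3 -c "
from h import *
info()
p,d=eyes.snapshot('top'); cv2.imwrite('pics/c8.png',cv2.resize(p[90:270,165:425],None,fx=3,fy=3,interpolation=cv2.INTER_CUBIC)); np.save('pics/c8.npy',d)
P=((cloud('top',d).reshape(-1,3)-[C[0],C[1],0])@Rz)*1000
m=(P[:,1]>60)&(P[:,1]<120)&(P[:,0]>75)&(P[:,0]<150)&(P[:,2]>110); X=P[m]; k=np.polyfit(X[:,2],X[:,0],1); print('lid angle',np.pi/2+np.arctan(k[0]),m.sum())
"
```

```text
t 35.68 tcp [ 0.4673 -0.0699  0.4413] tip chest mm [-67.6 -93.8 306.3] open 0.004
axes in chest: x [ 0.577  0.079 -0.813] y [-0.056  0.997  0.057] z [0.815 0.013 0.58 ]  q [ 0.941  0.726 -1.421  2.2    1.595  0.703  0.17 ]
F chest [-0.07 -0.6  -0.2 ] M [-0.09  0.54 -0.03]
lid angle 1.981548087907897 1169
```

View pics/c8.png

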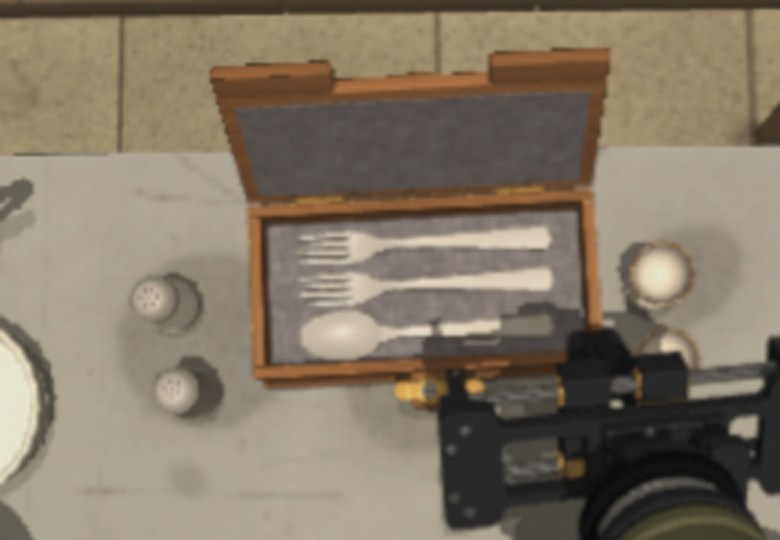

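```bash
python3 -c "
from h import *
print(r.finish_job()); info()"
```

```text
the job is handed in; nothing more can be done
None
the job is handed in; nothing more can be done
```

The chest is open and I handed the job in at about 36 s of the 58 s allowed; no verdict came back.

**What I did**
- **Button:** with closed fingertips I pushed the knob to the robot's right until the button lay parallel to the chest front, at about +1.5 rad. The lid was still shut.
- **Tilting the fingers:** the moves only allow a turn about the fingers' own axis, so I drove the arm against its reach and joint limits to tilt the fingers about 35° forward. This took roughly 25 s, and the first try ran into joint limits.
- **Lid:** I put the fingertips under the right lip, raised the lid slowly on them past upright (about 1.55 rad), then nudged it until it dropped back against its stop. I then drew the arm clear.

**Last checks**
- **Lid angle:** the depth image gave 1.98 rad, and the lip's edge in the picture matched 1.95 rad, the stop. The small difference is within measuring error.
- **Button and surroundings:** the button was still parallel to the front, and I saw no movement of the chest, egg cups or shakers. I judged this by eye and did not re-measure it. The gripper partly hid the nearer egg cup in the last view.
- **Forces:** the contact readings I took stayed around 3 N or less, and the arm was free of everything at the end.
- **Not measured:** the lid's speed as it fell the last part onto the stop.

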